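Sort the leaning cut parts from the drying rack

ROBOT

A 7-joint arm with a two-finger parallel gripper is mounted at the origin on a cart in front of the work surface, level with it; the furniture and walls round the work are solid. World frame = base frame: x ahead of the robot, y to its left, z up, the work surface at z = 0. Lengths are in m, angles in rad, forces in N, time in s.
With the tool pointing down it reaches from about 0.4 to 0.875 m from the base axis. Payload 19.3 kg.
Tool frame: the origin (TCP) lies at the very end of the fingers, on their centre line; the grasp point (between the pads) lies grip_point_offset behind it (grip_point_offset is the distance from the TCP to the grasp point, in m); x points along the fingers, z is the direction in which the jaws open and shut, and the axes are right-handed (so a half turn about x gives the same grasp; the last joint's range is limited). The gripper opens to 85 mm and grips with 20 to 120 N. Pads are 22 mm wide; open, the fingers measure 114 mm over their backs; the gripper's body (76 mm by 85 mm) begins 54 mm behind the grasp point. The pads swing forward as they close: fully open they stand 13 mm farther back than shut.
Start: joints at [1.208, 0.521, -0.036, 1.599, 0.021, 1.021, -0.113], TCP at [0.18, -0.598, 0.231] pointing down, gripper open.
Joint ranges: [-2.91, 2.91], [-0.3, 2.13], [-1.5, 1.42], [0.17, 2.43], [-1.26, 4.41], [0.16, 1.93], [-2.52, 2.52]. Speed limits (rad/s): [1.89, 1.89, 2.39, 2.39, 3.01, 3.01, 3.01].

INTERFACE

Orientations are given as a unit quaternion [w, x, y, z].
In Python, from workcell import get_state, snapshot, sign_off, grip_point_offset gives the robot as it stands. The module is installed in compiled form; this text tells all that it offers.
- The arm moves only by the tool jog_arm, never from a script. Its argument "motion" is a list of rows, each a list of 6 numbers: the shift along the tool's x, y, z in mm, then the turn, a rotation vector about the tool's x, y, z in rad. In form: [[x, y, z, ax, ay, az], ...]. A call has exactly 8 rows; each row shifts and turns the pose as measured when the row begins, along the tool's axes as they then stand; what a row does not reach is not made up. A row lasts 1/8 s, in which the tool goes at most 62.5 mm and 10.7 degrees, less where a joint would pass 70% of its speed; a pose out of reach is approached as far as the arm can. A call is refused whole if a number of a shift passes 62.5 or a number of a turn 0.188, either way. A call with a gripper value outside its range is refused whole. "gripper" is the gripper command: -1 is shut, 1 is fully open, values between are in proportion, set as the call begins (left out, the last holds). The fingers move at their own pace and stop on an object; "grip_force" is the grip in N (left out, the last holds). Time passes only in rows, so rows that do not move let the fingers close, or fill a call up. It gives the time, the measured TCP pose, the force and the opening at its end, in the units of the state.
- get_state(): the state, without advancing time (a new reading comes with each control period).
- snapshot(name): name is "scene" or "top"; returns a dict with "frame" (400x640x3 uint8, blue, green, red), "camera_matrix" (3x3 intrinsics, pixels), "world_to_cam" (4x4, takes a point from world to camera coordinates). Camera axes: x right, y down, z forward; pixel columns grow to the right and rows downward; lengths in m; the calibration is good to about 2 mm. A picture is of the moment at which its call begins. There is no depth.
- sign_off(): hands the job in, once; it reports no verdict.
The state is a dict: "time_s": time; "q": joint angles; "dq": joint speeds; "joint_torque": joint torques, N m; "tool_pos": TCP position; "orientation": TCP orientation; "ft_force": force on the tool from outside, world axes, zero at the start; "ft_torque": the same for the moment, N m; "gripper_width": opening from 0.0 (shut) to 1.0 (fully open).
Only numpy, scipy, OpenCV 4.12 (cv2) and the standard library are available. Lean on these libraries where they do the work, as an engineer would, in place of code of your own. Each camera call takes 0.05 s, during which the arm holds its last target.

TASK

Sort the three cut parts leaning in the drying rack: put each toothed gear into the bin that already holds a gear, and the plain flange ring into the bin that already holds a flange ring. Lower each part well down into its bin before letting go; leave the samples in their bins and do not disturb the marker, the screwdriver or the brass nut.

Things in the scene. Friction and masses are not known exactly. Their poses are not given: they have to be found in the camera images.
- rack: fixed aluminium drying rack, 315 mm wide, origin on the bench under the ledge's line, x away from the robot, z up. Three places at y = -105, 0, +105 mm; in each a disc stands on a ledge 35 mm above the bench and leans 31 degrees from vertical, top towards the robot. Pinch it near its top across the thickness, tool tilted in line with it, and draw it out along its own plane.
- rack_ledge (a point): middle of the rack's ledge, 35 mm above the bench, where the middle disc's rim stands. Up the slope from here: a strip 36 mm wide under the disc's lower face ends at 44 mm, so the rest of the disc is free on both faces; two pins 20 mm long stand before the upper face, 15 mm from the strip; side stops flank the rim. 25 mm up the slope a disc is clear of them.
- gear_a: toothed gear blank, bare cut metal, a flat disc 78 mm across and 10 mm thick, 0.2 to 0.4 kg, with short teeth round its rim. Origin: centre of its underside; its z axis runs through the thickness to the other face (the disc fills z 0 to 10 mm). At the start it leans in one of the three places of the rack, its underside on the strip, its z axis pointing up and away from the robot.
- gear_b: toothed gear blank, bare cut metal, a flat disc 78 mm across and 10 mm thick, 0.2 to 0.4 kg, with short teeth round its rim. Origin: centre of its underside; its z axis runs through the thickness to the other face (the disc fills z 0 to 10 mm). At the start it leans in one of the three places of the rack, its underside on the strip, its z axis pointing up and away from the robot.
- flange_a: plain flange blank, bare cut metal, a flat smooth-rimmed ring 74 mm across and 9 mm thick with a wide hole in the middle, no teeth. Origin: centre of its underside; z axis through the thickness (z 0 to 9 mm). At the start it leans in one of the three places of the rack, its underside on the strip, its z axis pointing up and away from the robot. 0.15 to 0.26 kg.
- gear_bin: open-topped grey sheet-steel bin, 180 (its x) x 130 (its y) x 50 mm high, wall and floor 4 mm, rounded rim to 53 mm, card holder on the end facing the robot; fixed to the bench. Origin: centre of its underside, z up. The two bins are alike, one left and one right of the rack, either way round; this is the one with a gear lying in it.
- flange_bin: open-topped grey sheet-steel bin, 180 (its x) x 130 (its y) x 50 mm high, wall and floor 4 mm, rounded rim to 53 mm, card holder on the end facing the robot; fixed to the bench. Origin: centre of its underside, z up. The two bins are alike, one left and one right of the rack, either way round; this is the one with a flange ring lying in it.
- gear_sample: toothed gear blank, bare cut metal, a flat disc 78 mm across and 10 mm thick, 0.2 to 0.4 kg, with short teeth round its rim. Origin: centre of its underside; its z axis runs through the thickness to the other face (the disc fills z 0 to 10 mm). A sample that lies loose and flat in the gear bin, towards the far end; it stays there.
- flange_sample: plain flange blank, bare cut metal, a flat smooth-rimmed ring 74 mm across and 9 mm thick with a wide hole in the middle, no teeth. Origin: centre of its underside; z axis through the thickness (z 0 to 9 mm). A sample that lies loose and flat in the flange bin, towards the far end; it stays there.
- marker: bystander: black paint marker, 131 mm long, 15 mm thick, lying loose on the bench between rack and robot. Origin: centre of its underside, long axis y.
- screwdriver: bystander: blue-handled screwdriver, 169 mm long, 24 mm thick, lying loose on the bench between rack and robot. Origin: centre of its underside, long axis y.
- brass_nut: bystander: brass nozzle nut, 30 x 34 x 29 mm, standing loose on the bench between rack and robot. Origin: centre of its underside.
Things that resemble listed ones, but are neither listed nor needed, are in the scene too. What is shaped like the gear_a but blue is not meant. Leave any purple look-alike of the flange_a alone.

How it is judged:
By the outcome, as a careful person would: the job done as asked, in the order asked, and still so for the second after the job is handed in, with the robot touching nothing.
It also fails if it takes over 72 s, if anything falls off the work surface, if the arm or the gripper's body presses on something with over 40 N, if the wrist force passes 120 N, or if a joint passes its speed limit or range.

## Working session

There is one attempt and no reset: what is moved stays moved. The work goes in short steps, Python scripts to look and compute and a tool call to move; the robot and the scene stay as the last step left them, time stands still between calls to the robot, and variables do not carry over. Pictures are saved under pics/ and viewed, and the job is handed in when it is done.

Besides the shell and the picture viewer there is one more tool, called after "Request:" in YAML: its name, and indented under it one key for each argument. jog_arm: Moves the arm, as the interface text tells. Its arguments: {"type":"object","properties":{"motion":{"type":"array","items":{"type":"array","items":{"type":"number"}}},"gripper":{"type":"number"},"grip_force":{"type":"number"}},"required":["motion"]}

```bash
ls; mkdir -p pics; python3 - <<'E'
from workcell import *
import cv2,numpy as np,json
print(get_state(), grip_point_offset)
for n in("scene","top"):
    s=snapshot(n); cv2.imwrite(f"pics/{n}0.png",s["frame"]); print(n,s["camera_matrix"],s["world_to_cam"])
E
```

```text
pics
{'time_s': 0.0, 'q': array([ 1.20778728,  0.52202339, -0.03633053,  1.60000509,  0.0211889 ,
        1.02111901, -0.11282625]), 'dq': array([-0.00061314, -0.0012728 , -0.00121374,  0.00064944, -0.00149102,
        0.0013261 ,  0.00040046]), 'joint_torque': array([ 1.24469418e-03, -9.27111840e+01,  1.98008761e+00, -3.69933128e+01,
        1.76617474e-02,  8.30262434e-03, -3.37183815e-05]), 'tool_pos': array([ 0.18027006, -0.59807568,  0.2307209 ]), 'orientation': array([ 0.56723666,  0.42194645,  0.5679306 , -0.42149567]), 'ft_force': array([0.70083094, 0.23287783, 0.42504376]), 'ft_torque': array([ 0.05434154, -0.03023202, -0.00241935]), 'gripper_width': 0.9965457388632659} 0.0187
scene [[477.54689668   0.         326.27966191]
 [  0.         477.54689668 193.2092845 ]
 [  0.           0.           1.        ]] [[-0.59919342 -0.80056933  0.00748358  0.33216669]
 [-0.61743855  0.45613682 -0.6408657   0.37715243]
 [ 0.50964388 -0.38862316 -0.76761654  1.42951134]
 [ 0.          0.          0.          1.        ]]
top [[509.59976141   0.         329.24640535]
 [  0.         509.59976141 202.91974135]
 [  0.           0.           1.        ]] [[ 0.01096182 -0.99987155  0.01169263 -0.01224163]
 [-0.98497207 -0.01281264 -0.17223781  0.5494742 ]
 [ 0.1723655  -0.00962887 -0.984986    1.41718995]
 [ 0.          0.          0.          1.        ]]
```

View pics/scene0.png

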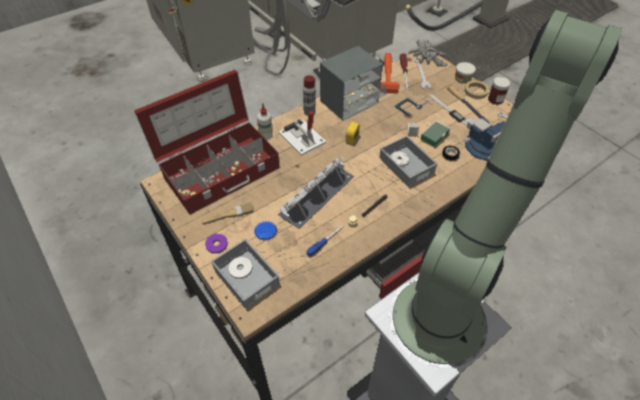

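View pics/top0.png

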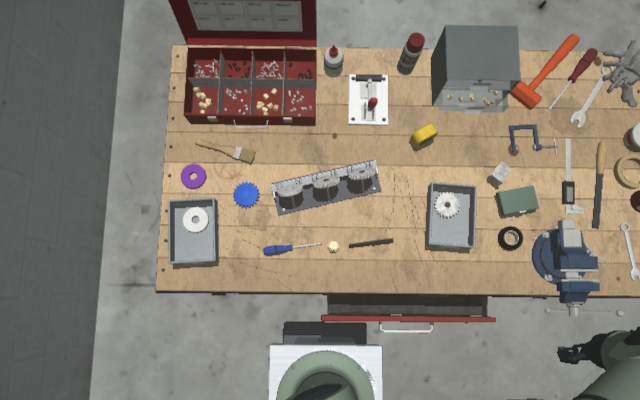

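The top view shows the rack at about (326,187). The left bin at (194,232) holds a plain ring and the right bin at (451,216) holds a gear. The blue gear (246,194) and purple ring (193,177) are decoys. I'll enlarge the crops next.

```bash
python3 - <<'E'
import cv2
t=cv2.imread("pics/top0.png"); s=cv2.imread("pics/scene0.png")
cv2.imwrite("pics/c1.png",cv2.resize(t[150:225,260:395],None,fx=5.9,fy=5.9,interpolation=cv2.INTER_CUBIC))
cv2.imwrite("pics/c2.png",cv2.resize(s[150:235,270:365],None,fx=7,fy=7,interpolation=cv2.INTER_CUBIC))
cv2.imwrite("pics/c3.png",cv2.resize(t[170:280,155:295],None,fx=5,fy=5,interpolation=cv2.INTER_CUBIC))
cv2.imwrite("pics/c4.png",cv2.resize(t[170:270,410:530],None,fx=6,fy=6,interpolation=cv2.INTER_CUBIC))
E
```

```text
(no output)
```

View pics/c1.png

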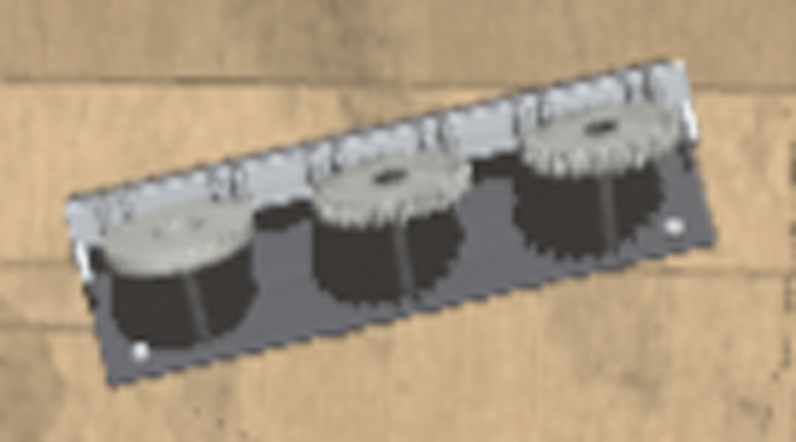

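View pics/c2.png

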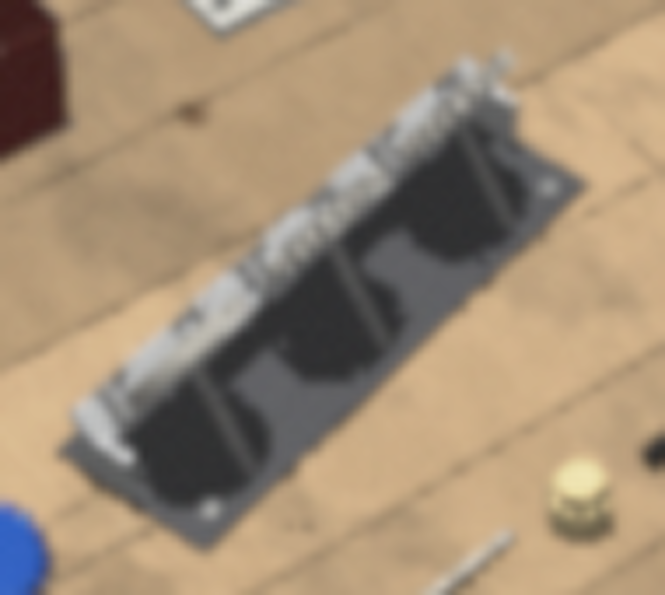

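View pics/c3.png

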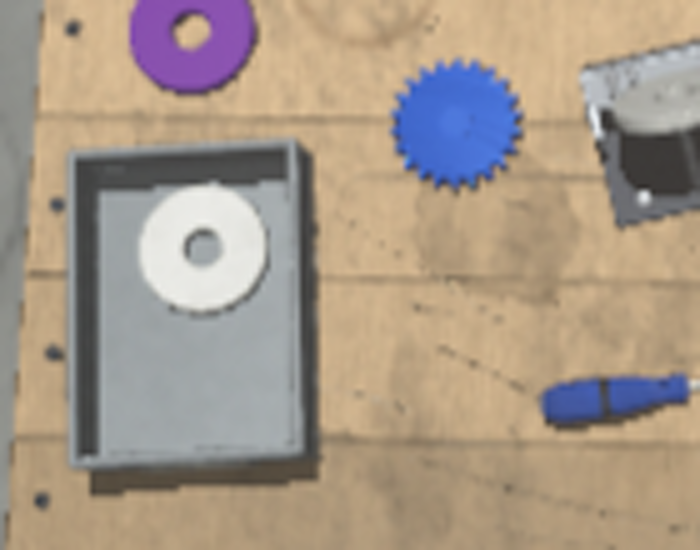

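View pics/c4.png

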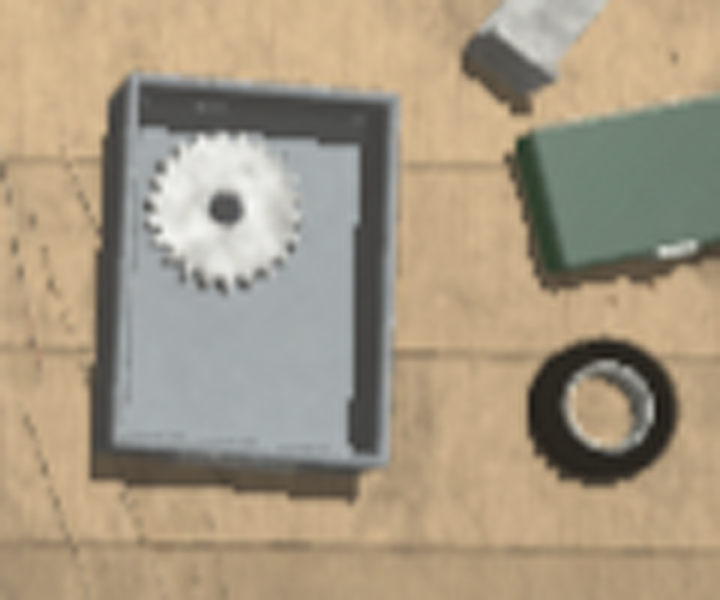

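```bash
cat > h.py <<'E'
import numpy as np,cv2
from scipy.spatial.transform import Rotation as R
cams={}
cams["scene"]=(np.array([[477.54689668,0,326.27966191],[0,477.54689668,193.2092845],[0,0,1]]),np.array([[-0.59919342,-0.80056933,0.00748358,0.33216669],[-0.61743855,0.45613682,-0.6408657,0.37715243],[0.50964388,-0.38862316,-0.76761654,1.42951134]]))
cams["top"]=(np.array([[509.59976141,0,329.24640535],[0,509.59976141,202.91974135],[0,0,1]]),np.array([[0.01096182,-0.99987155,0.01169263,-0.01224163],[-0.98497207,-0.01281264,-0.17223781,0.5494742],[0.1723655,-0.00962887,-0.984986,1.41718995]]))
def bp(c,u,v,z):
    K,E=cams[c]; d=E[:,:3].T@np.linalg.solve(K,[u,v,1]); o=-E[:,:3].T@E[:,3]
    return o+d*(z-o[2])/d[2]
def pr(c,P):
    K,E=cams[c]; P=np.atleast_2d(P)@E[:,:3].T+E[:,3]; p=P@K.T; return p[:,:2]/p[:,2:]
def RQ(q): return R.from_quat([q[1],q[2],q[3],q[0]])
E
python3 - <<'E'
from h import *
np.set_printoptions(precision=4,suppress=True)
c=lambda x,y:(260+x/5.9,150+y/5.9)
print("base corners",bp("top",*c(110,385),.003),bp("top",*c(713,243),.003))
g2=bp("top",*c(390,177),.0736);g3=bp("top",*c(602,127),.0736);f=bp("top",*c(178,228),.0713)
print("hole centres",g2,g3,f,np.linalg.norm(g2-g3),np.linalg.norm((g2-f)[:2]))
c=lambda x,y:(155+x/5,170+y/5)
print("fl bin rim",[bp("top",*c(*p),.053) for p in((70,155),(297,142),(303,460),(72,465))])
print("fl sample",bp("top",*c(203,248),.013))
c=lambda x,y:(410+x/6,170+y/6)
print("gr bin rim",[bp("top",*c(*p),.053) for p in((133,76),(398,97),(383,465),(110,447))])
print("gr sample",bp("top",*c(226,209),.014))
print(RQ([0.56723666,0.42194645,0.5679306,-0.42149567]).as_matrix())
E
```

```text
base corners [0.5186 0.1427 0.003 ] [ 0.5949 -0.1594  0.003 ]
hole centres [0.6111 0.0043 0.0736] [ 0.6373 -0.0981  0.0736] [0.5852 0.106  0.0713] 0.10561000836268812 0.10496315338620595
fl bin rim [array([0.5483, 0.452 , 0.053 ]), array([0.5575, 0.3231, 0.053 ]), array([0.3766, 0.3108, 0.053 ]), array([0.3723, 0.4395, 0.053 ])]
fl sample [0.5012 0.3835 0.013 ]
gr bin rim [array([ 0.612 , -0.3025,  0.053 ]), array([ 0.6034, -0.4303,  0.053 ]), array([ 0.4259, -0.4163,  0.053 ]), array([ 0.4328, -0.2874,  0.053 ])]
gr sample [ 0.5543 -0.3552  0.014 ]
[[-0.0004  0.9574  0.2886]
 [ 0.0011  0.2886 -0.9574]
 [-1.     -0.0001 -0.0012]]
```

```bash
cat >> h.py <<'E'
yaw=np.deg2rad(14.3); ex=np.array([np.cos(yaw),np.sin(yaw),0]); ey=np.array([-np.sin(yaw),np.cos(yaw),0]); ez=np.array([0,0,1.])
s,c_=np.sin(np.deg2rad(31)),np.cos(np.deg2rad(31))
u=-s*ex+c_*ez; n=c_*ex+s*ez
L=np.array([.6223,.0053,.035])
E
python3 - <<'E'
from h import *
th=np.linspace(0,2*np.pi,90)
for cam,(x0,y0,w,h,k) in {"top":(260,150,135,75,5.9),"scene":(270,150,95,85,7)}.items():
    im=cv2.imread(f"pics/{cam}0.png"); im=cv2.resize(im[y0:y0+h,x0:x0+w],None,fx=k,fy=k,interpolation=cv2.INTER_CUBIC)
    for i,(y,r,t) in enumerate(((.105,.037,.009),(0,.039,.01),(-.105,.039,.01))):
        C=L+y*ey+r*u
        for tt,col in((0,(0,0,255)),(t,(0,255,0))):
            P=np.array([C+tt*n+r*(np.cos(a)*ey+np.sin(a)*u) for a in th])
            p=((pr(cam,P)-[x0,y0]+.5)*k).astype(int)
            cv2.polylines(im,[p.reshape(-1,1,2)],True,col,1)
    cv2.imwrite(f"pics/ov_{cam}.png",im)
E
```

```text
(no output)
```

View pics/ov_top.png

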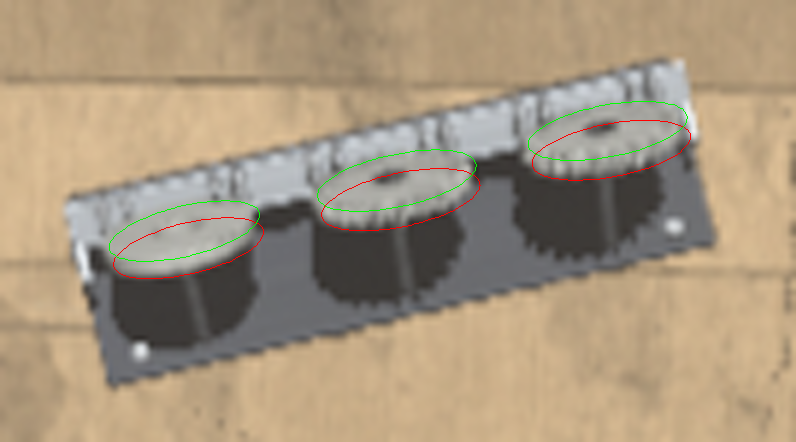

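View pics/ov_scene.png

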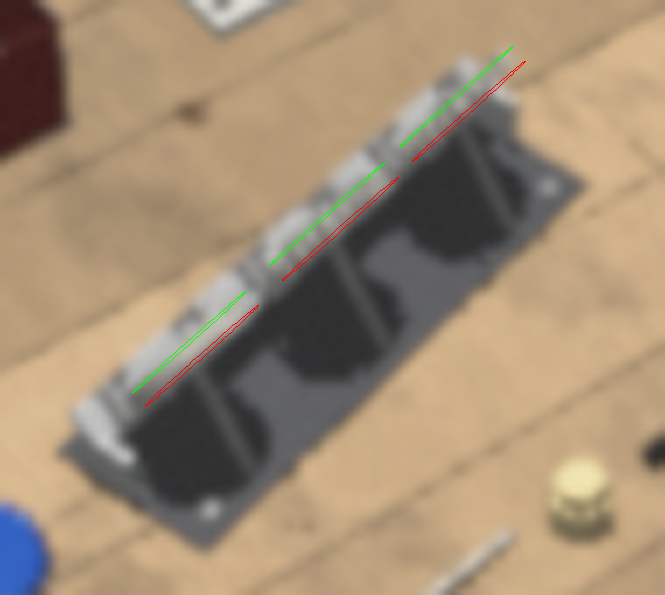

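The overlay fits both views. The left disc (288,189) has a smooth rim, so it is the flange. The middle (326,180) and right (362,171) discs are toothed, so they are the gears. Look-alikes not to touch: blue gear (246,194), purple ring (193,177), black tape ring (510,238), and the samples at (195,219) and (448,205). I'll start with the right gear.

```bash
cat >> h.py <<'E'
from scipy.spatial.transform import Slerp
import json
L=np.array([.6223,.0065,.035])
def tool(tiltdeg,yawdeg=14.3):
    # x axis down the slope, z along disc normal
    y=np.deg2rad(yawdeg);t=np.deg2rad(tiltdeg)
    e=np.array([np.cos(y),np.sin(y),0])
    X=np.sin(t)*e-np.cos(t)*ez; Z=np.cos(t)*e+np.sin(t)*ez
    return R.from_matrix(np.column_stack([X,np.cross(Z,X),Z]))
def slot(y,up,t=.005): return L+y*ey+t*n+up*u
def plan(*wps):
    """wps: (pos,Rot,nrows)"""
    from workcell import get_state
    st=get_state(); p=st["tool_pos"]; r=RQ(st["orientation"])
    rows=[]
    for P,Q,k in wps:
        d=r.inv()*Q; rv=d.as_rotvec()
        for i in range(k):
            a=r*R.from_rotvec(rv*i/k)
            v=a.inv().apply((P-p)/k)*1000
            rows.append([round(float(x),1) for x in v]+[round(float(x),3) for x in rv/k])
        p,r=P,Q
    while len(rows)%8: rows.append([0]*6)
    print("from",st["tool_pos"].round(4),"t",st["time_s"])
    for i in range(0,len(rows),8): print(json.dumps(rows[i:i+8]))
def err(P,Q):
    from workcell import get_state
    st=get_state();r=RQ(st["orientation"])
    print("poserr mm (world)",((st["tool_pos"]-P)*1000).round(1),"tool",(r.inv().apply(P-st["tool_pos"])*1000).round(1),"rot",(r.inv()*Q).as_rotvec().round(3),"w",st["gripper_width"],"F",st["ft_force"].round(1),st["q"].round(2))
E
python3 - <<'E'
from h import *
T=tool(31); P=slot(-.105,.13); print(P)
from workcell import get_state
r0=RQ(get_state()["orientation"])
m=r0*R.from_rotvec((r0.inv()*T).as_rotvec()*.5)
plan((np.array([.40,-.36,.30]),m,8),(P,T,8))
E
```

```text
[ 0.58750754 -0.11072586  0.14900694]
from [ 0.1803 -0.5981  0.2308] t 0.1
[[-8.6, 34.9, -20.6, -0.093, -0.027, 0.026], [-8.2, 36.9, -17.0, -0.093, -0.027, 0.026], [-7.7, 38.5, -13.3, -0.093, -0.027, 0.026], [-7.0, 39.7, -9.5, -0.093, -0.027, 0.026], [-6.1, 40.6, -5.6, -0.093, -0.027, 0.026], [-5.2, 41.1, -1.6, -0.093, -0.027, 0.026], [-4.1, 41.1, 2.3, -0.093, -0.027, 0.026], [-2.9, 40.8, 6.3, -0.093, -0.027, 0.026]]
[[23.5, 36.4, -1.2, -0.093, -0.027, 0.026], [24.4, 35.7, 1.5, -0.093, -0.027, 0.026], [25.4, 34.8, 4.1, -0.093, -0.027, 0.026], [26.4, 33.7, 6.6, -0.093, -0.027, 0.026], [27.5, 32.3, 8.9, -0.093, -0.027, 0.026], [28.6, 30.6, 11.1, -0.093, -0.027, 0.026], [29.7, 28.7, 13.1, -0.093, -0.027, 0.026], [30.8, 26.7, 14.8, -0.093, -0.027, 0.026]]
```

Request:
jog_arm:
  motion:
    - [-9,35,-20,-0.093,-0.027,0.026]
    - [-8,37,-17,-0.093,-0.027,0.026]
    - [-8,38,-13,-0.093,-0.027,0.026]
    - [-7,40,-9,-0.093,-0.027,0.026]
    - [-6,41,-6,-0.093,-0.027,0.026]
    - [-5,41,-2,-0.093,-0.027,0.026]
    - [-4,41,2,-0.093,-0.027,0.026]
    - [-3,41,6,-0.093,-0.027,0.026]
  gripper: 0
  grip_force: 60

```text
time_s: 1.1
tool_pos: [0.4017, -0.3507, 0.2998]
orientation: [0.78, 0.19, 0.573, -0.161]
ft_force: [-0.4, -0.6, -0.6]
gripper_width: 0.498
```

```bash
python3 - <<'E'
from h import *
plan((slot(-.105,.13),tool(31),8))
E
```

```text
from [ 0.4017 -0.3507  0.2998] t 1.1
[[23.8, 35.1, -0.2, -0.091, -0.026, 0.025], [24.6, 34.4, 2.3, -0.091, -0.026, 0.025], [25.6, 33.4, 4.7, -0.091, -0.026, 0.025], [26.5, 32.3, 7.0, -0.091, -0.026, 0.025], [27.5, 30.9, 9.2, -0.091, -0.026, 0.025], [28.5, 29.3, 11.1, -0.091, -0.026, 0.025], [29.5, 27.5, 12.9, -0.091, -0.026, 0.025], [30.6, 25.5, 14.5, -0.091, -0.026, 0.025]]
```

Request:
jog_arm:
  motion:
    - [24,35,0,-0.091,-0.026,0.025]
    - [25,34,2,-0.091,-0.026,0.025]
    - [26,33,5,-0.091,-0.026,0.025]
    - [26,32,7,-0.091,-0.026,0.025]
    - [27,31,9,-0.091,-0.026,0.025]
    - [28,29,11,-0.091,-0.026,0.025]
    - [28,28,13,-0.091,-0.026,0.025]
    - [28,26,14,-0.091,-0.026,0.025]

```text
time_s: 2.1
tool_pos: [0.5635, -0.1359, 0.1638]
orientation: [0.857, -0.042, 0.506, 0.082]
ft_force: [-0.5, -0.2, -0.3]
gripper_width: 0.496
```

```bash
python3 - <<'E'
from h import *
from workcell import snapshot
err(slot(-.105,.13),tool(31))
plan((slot(-.105,.052),tool(31),6))
for n_,(a,b,c,d) in {"top":(150,260,280,480),"scene":(70,270,260,470)}.items():
    s=snapshot(n_)["frame"];cv2.imwrite(f"pics/{n_}1.png",cv2.resize(s[a:b,c:d],None,fx=3,fy=3,interpolation=cv2.INTER_CUBIC)) 
E
```

```text
poserr mm (world) [-24.  -25.2  14.8] tool [26.8 20.2 17.4] rot [-0.061 -0.036  0.023] w 0.49621641726601606 F [-0.5 -0.2 -0.3] [ 0.79  0.48 -0.68  2.14  0.53  0.17 -0.08]
from [ 0.5635 -0.1359  0.1638] t 2.1
[[17.5, 3.7, 3.4, -0.01, -0.006, 0.004], [17.5, 3.6, 3.3, -0.01, -0.006, 0.004], [17.5, 3.5, 3.2, -0.01, -0.006, 0.004], [17.6, 3.4, 3.2, -0.01, -0.006, 0.004], [17.6, 3.3, 3.1, -0.01, -0.006, 0.004], [17.6, 3.2, 3.0, -0.01, -0.006, 0.004], [0, 0, 0, 0, 0, 0], [0, 0, 0, 0, 0, 0]]
```

View pics/scene1.png

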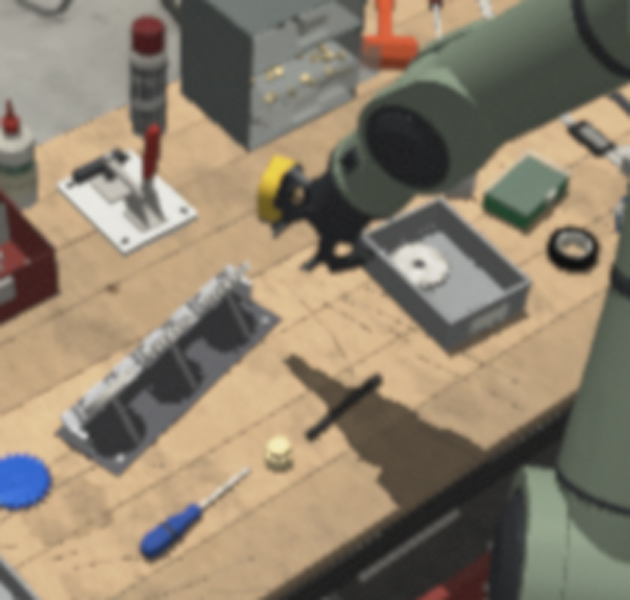

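View pics/top1.png

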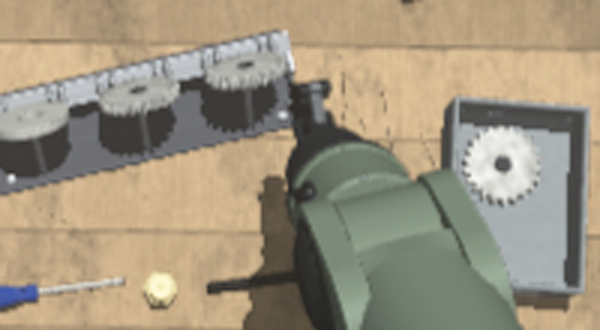

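The gripper stopped 38 mm short because joint 6 sits at its 0.16 limit. I'll go on toward the same pre-grasp pose and see whether the arm's redundancy resolves it.

Request:
jog_arm:
  motion:
    - [0,5,4,-0.01,-0.006,0.004]
    - [4,5,4,-0.01,-0.006,0.004]
    - [4,4,3,-0.01,-0.006,0.004]
    - [4,3,3,-0.01,-0.006,0.004]
    - [4,2,2,-0.01,-0.006,0.004]
    - [4,2,2,-0.01,-0.006,0.004]
    - [3,0,0,0,0,0]
    - [2,0,0,0,0,0]

```text
time_s: 3.2
tool_pos: [0.586, -0.1121, 0.1539]
orientation: [0.864, -0.058, 0.489, 0.104]
ft_force: [-0.1, 0.9, 0.5]
gripper_width: 0.499
```

```bash
python3 - <<'E'
from h import *
err(slot(-.105,.13),tool(31))
from workcell import get_state
st=get_state();print(repr(st["q"]),repr(st["tool_pos"]),repr(st["orientation"]))
E
```

```text
poserr mm (world) [-1.5 -1.4  4.9] tool [ 5.1  1.  -1. ] rot [-0.011 -0.001  0.004] w 0.4991149626913634 F [-0.1  0.9  0.5] [ 0.8   0.55 -0.76  2.13  0.99  0.16 -0.49]
array([ 0.8028253 ,  0.54653021, -0.76069925,  2.12800068,  0.98639982,
        0.16476138, -0.49218547]) array([ 0.58597835, -0.1121008 ,  0.15387813]) array([ 0.86394938, -0.05762556,  0.4893043 ,  0.10417324])
```

It converged to within 5 mm. I'll descend partway along the slope and check alignment.

Request:
jog_arm:
  motion:
    - [7,1,-1,-0.006,0,0.002]
    - [7,0,0,-0.005,0,0.002]
    - [7,0,0,0,0,0]
    - [7,0,0,0,0,0]
    - [7,0,0,0,0,0]
    - [7,0,0,0,0,0]
    - [0,0,0,0,0,0]
    - [0,0,0,0,0,0]

```text
time_s: 4.2
tool_pos: [0.6059, -0.1079, 0.1171]
orientation: [0.863, -0.061, 0.49, 0.106]
ft_force: [0.2, -0.3, 0.6]
gripper_width: 0.502
```

```bash
python3 - <<'E'
from h import *
from workcell import snapshot
err(slot(-.105,.052),tool(31))
for n_,(a,b,c,d) in {"top":(150,210,320,400),"scene":(130,220,290,380)}.items():
    s=snapshot(n_)["frame"];cv2.imwrite(f"pics/{n_}2.png",cv2.resize(s[a:b,c:d],None,fx=6,fy=6,interpolation=cv2.INTER_CUBIC)) 
E
```

```text
poserr mm (world) [-20.5  -7.1  35. ] tool [41.1  1.9  0.6] rot [-0.003 -0.003  0.004] w 0.5018287418955516 F [ 0.2 -0.3  0.6] [ 0.74  0.63 -0.72  2.1   1.42  0.17 -0.9 ]
```

View pics/scene2.png

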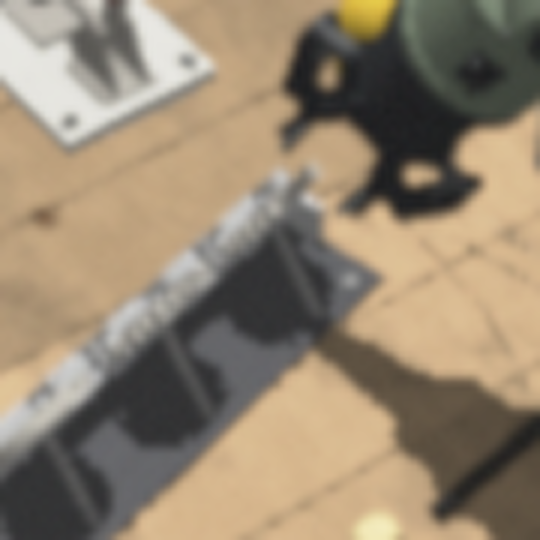

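View pics/top2.png

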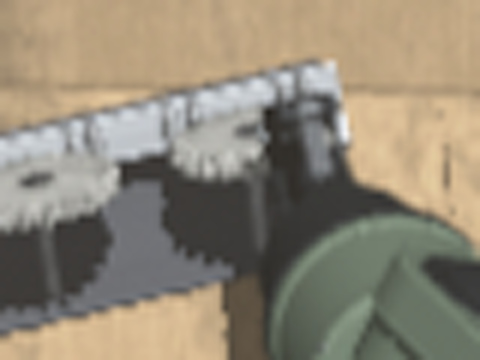

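```bash
python3 - <<'E'
from h import *
from workcell import *
st=get_state();r=RQ(st["orientation"]);p=st["tool_pos"]
for n_,(a,b,c,d) in {"top":(150,210,320,400),"scene":(130,220,290,380)}.items():
    pts=np.array([p,p-.0187*r.apply([1,0,0]),p+.0212*r.apply([0,0,1]),p-.0212*r.apply([0,0,1]),slot(-.105,.078),slot(-.105,.039)])
    print(n_,((pr(n_,pts)-[c,a])*6).round(0).tolist())
    s=snapshot(n_); print(np.abs(s["world_to_cam"][:3]-cams[n_][1]).max())
E
```

```text
top [[281.0, 174.0], [289.0, 186.0], [273.0, 131.0], [288.0, 216.0], [270.0, 164.0], [254.0, 139.0]]
4.710871470692268e-09
scene [[313.0, 174.0], [327.0, 162.0], [289.0, 147.0], [337.0, 201.0], [300.0, 184.0], [272.0, 207.0]]
4.675882236959694e-09
```

The calibration projects the TCP to within about 1 px of the fingers, so I'll descend the last 41 mm.

Request:
jog_arm:
  motion:
    - [7,1,0,0,0,0.002]
    - [7,1,0,0,0,0.002]
    - [7,0,0,-0.003,-0.003,0]
    - [7,0,0,0,0,0]
    - [7,0,0,0,0,0]
    - [5,0,0,0,0,0]
    - [2,0,0,0,0,0]
    - [0,0,0,0,0,0]

```text
time_s: 5.4
tool_pos: [0.6271, -0.1013, 0.0808]
orientation: [0.864, -0.061, 0.488, 0.108]
ft_force: [0.2, 0.5, -0.1]
gripper_width: 0.496
```

```bash
python3 - <<'E'
from h import *
from workcell import snapshot
err(slot(-.105,.052),tool(31))
for n_,(a,b,c,d) in {"top":(150,210,320,400),"scene":(130,220,290,380)}.items():
    s=snapshot(n_)["frame"];cv2.imwrite(f"pics/{n_}3.png",cv2.resize(s[a:b,c:d],None,fx=6,fy=6,interpolation=cv2.INTER_CUBIC)) 
E
```

```text
poserr mm (world) [ 0.7 -0.5 -1.4] tool [-1.5  0.6  0.2] rot [-0.001  0.001  0.001] w 0.4963970872864263 F [ 0.2  0.5 -0.1] [ 0.74  0.75 -0.76  2.07  1.72  0.24 -1.16]
```

View pics/scene3.png

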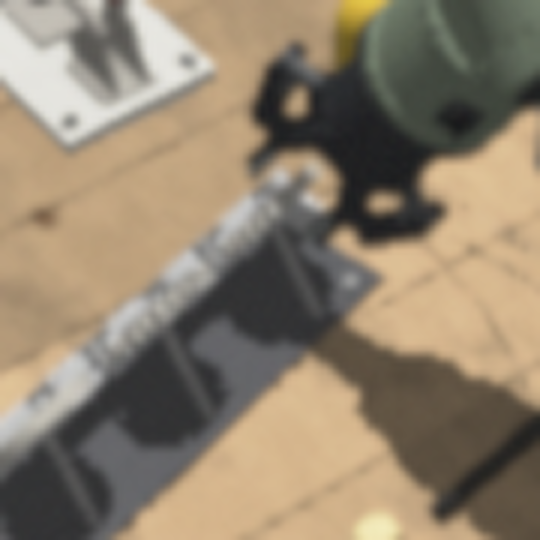

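View pics/top3.png

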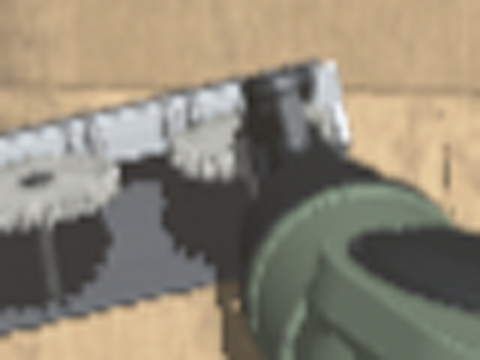

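```bash
python3 - <<'E'
from h import *
from workcell import *
st=get_state();r=RQ(st["orientation"]);p=st["tool_pos"]
a,b,c,d=145,205,325,400;k=9
s=snapshot("top")["frame"]; im=cv2.resize(s[a:b,c:d],None,fx=k,fy=k,interpolation=cv2.INTER_CUBIC)
f=lambda P:((pr("top",P)-[c,a]+.5)*k).astype(int).reshape(-1,1,2)
for zz,col in((.035,(0,255,255)),(.021,(0,0,255)),(-.021,(255,0,0))):
    P=[p+r.apply([x,y,zz]) for x,y in((-.006,-.011),(-.006,.011),(-.04,.011),(-.04,-.011))]
    cv2.polylines(im,[f(np.array(P))],True,col,1)
th=np.linspace(0,6.3,80)
P=np.array([L-.105*ey+.01*n+.039*u+.039*(np.cos(t)*ey+np.sin(t)*u) for t in th])
cv2.polylines(im,[f(P)],False,(0,255,0),1)
cv2.imwrite("pics/t4.png",im)
E
```

```text
(no output)
```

View pics/t4.png

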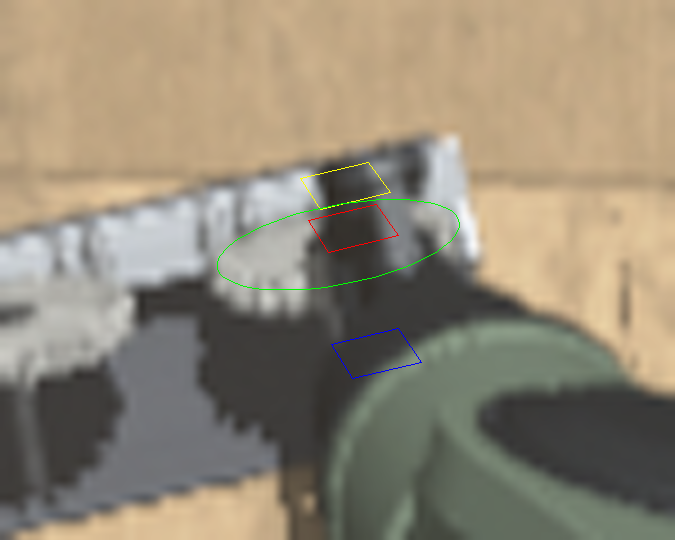

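The finger overlay matches the gripper and sits centred on the gear. Closing now.

Request:
jog_arm:
  motion:
    - [0,0,0,0,0,0]
    - [0,0,0,0,0,0]
    - [0,0,0,0,0,0]
    - [0,0,0,0,0,0]
    - [0,0,0,0,0,0]
    - [0,0,0,0,0,0]
    - [0,0,0,0,0,0]
    - [0,0,0,0,0,0]
  gripper: -1
  grip_force: 80

```text
time_s: 6.55
tool_pos: [0.6278, -0.1013, 0.082]
orientation: [0.864, -0.062, 0.487, 0.108]
ft_force: [0.3, -0.1, 0.8]
gripper_width: 0.096
```

Request:
jog_arm:
  motion:
    - [-4,0,0,0,0,0]
    - [-8,0,0,0,0,0]
    - [-10,0,0,0,0,0]
    - [-10,0,0,0,0,0]
    - [-10,0,0,0,0,0]
    - [-10,0,0,0,0,0]
    - [-12,0,0,0,0,0]
    - [-12,0,0,0,0,0]

```text
time_s: 7.55
tool_pos: [0.5865, -0.1108, 0.1482]
orientation: [0.864, -0.062, 0.489, 0.108]
ft_force: [1.3, -0.7, -4.2]
gripper_width: 0.103
```

```bash
python3 - <<'E'
from h import *
from workcell import snapshot
err(slot(-.105,.125),tool(31))
for n_,(a,b,c,d) in {"top":(130,230,300,420),"scene":(120,220,270,390)}.items():
    s=snapshot(n_)["frame"];cv2.imwrite(f"pics/{n_}5.png",cv2.resize(s[a:b,c:d],None,fx=5,fy=5,interpolation=cv2.INTER_CUBIC)) 
E
```

```text
poserr mm (world) [-3.5 -0.8  3.5] tool [ 4.8 -0.1  1.2] rot [ 0.    -0.     0.001] w 0.10294464878723862 F [ 1.3 -0.7 -4.2] [ 0.88  0.6  -0.88  2.13  1.2   0.23 -0.67]
```

View pics/scene5.png

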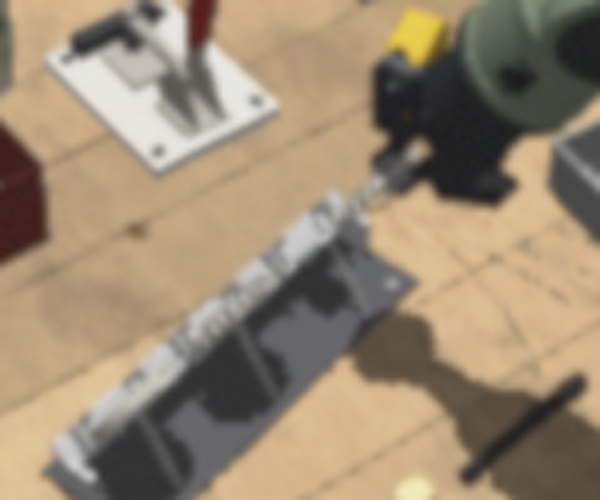

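View pics/top5.png

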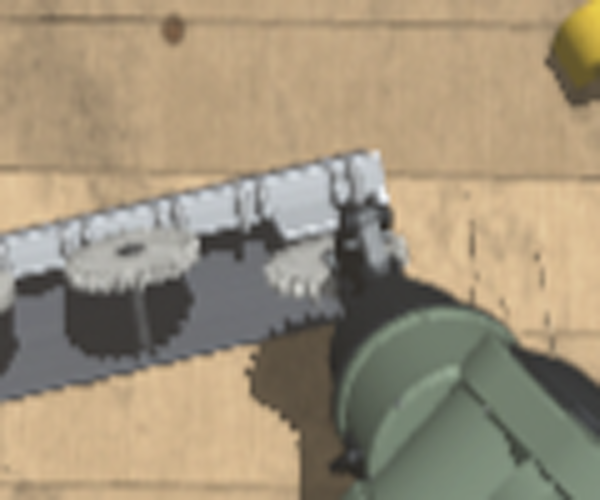

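Gear held: opening is 8.5 mm, the load is about 5 N, and it is clear of the rack in both views. Next I'll carry it to the right-hand (gear) bin.

```bash
cat >> h.py <<'E'
def binframe(cs):
    cs=np.array(cs);C=cs.mean(0);C[2]=0
    d=((cs[0]-cs[3])+(cs[1]-cs[2])); y=np.degrees(np.arctan2(d[1],d[0]))
    return C,y
GB=binframe([[0.612,-0.3025,0],[0.6034,-0.4303,0],[0.4259,-0.4163,0],[0.4328,-0.2874,0]])
FB=binframe([[0.5483,0.452,0],[0.5575,0.3231,0],[0.3766,0.3108,0],[0.3723,0.4395,0]][0:4])
def binpose(BF,bx,by,bz,tilt=31,below=.052):
    C,y=BF; Rz=R.from_euler('z',y,degrees=True); T=tool(tilt,y)
    B=C+Rz.apply([bx,by,0])+[0,0,bz]
    return B-below*T.apply([1,0,0]),T
E
python3 - <<'E'
from h import *
print(GB,FB)
P,T=binpose(GB,-.008,0,.009); print(P)
from workcell import get_state
r0=RQ(get_state()["orientation"]); m=r0*R.from_rotvec((r0.inv()*T).as_rotvec()*.5)
plan((np.array([.535,-.23,.205]),m,4),(P+[0,0,.12],T,4))
E
```

```text
(array([ 0.518525, -0.359125,  0.      ]), np.float64(-4.663927591060998)) (array([0.463675, 0.38135 , 0.      ]), np.float64(3.974936816224162))
[ 0.48385819 -0.35629684  0.0535727 ]
from [ 0.5868 -0.1114  0.1486] t 7.65
[[-22.3, -25.6, -9.8, 0.035, 0.0, -0.021], [-21.7, -26.4, -8.8, 0.035, 0.0, -0.021], [-21.2, -27.1, -7.9, 0.035, 0.0, -0.021], [-20.6, -27.8, -6.9, 0.035, 0.0, -0.021], [-1.2, -30.4, -17.2, 0.035, 0.0, -0.021], [-0.5, -31.0, -16.1, 0.035, 0.0, -0.021], [0.1, -31.6, -15.0, 0.035, 0.0, -0.021], [0.8, -32.1, -13.9, 0.035, 0.0, -0.021]]
```

Request:
jog_arm:
  motion:
    - [-22,-26,-10,0.035,0.0,-0.021]
    - [-22,-26,-9,0.035,0.0,-0.021]
    - [-21,-27,-8,0.035,0.0,-0.021]
    - [-20,-28,-7,0.035,0.0,-0.021]
    - [-1,-30,-17,0.035,0.0,-0.021]
    - [0,-31,-16,0.035,0.0,-0.021]
    - [0,-32,-15,0.035,0.0,-0.021]
    - [1,-32,-14,0.035,0.0,-0.021]

```text
time_s: 8.65
tool_pos: [0.4804, -0.3625, 0.1699]
orientation: [0.869, 0.021, 0.493, -0.038]
ft_force: [0.1, 0.1, -4.1]
gripper_width: 0.1
```

```bash
python3 - <<'E'
from h import *
P,T=binpose(GB,-.008,0,.009)
err(P+[0,0,.12],T)
plan((P+[0,0,.05],T,4),(P+[0,0,.01],T,4))
E
```

```text
poserr mm (world) [-3.5 -6.2 -3.7] tool [-1.7  6.5  4.4] rot [-0.004 -0.002  0.004] w 0.10028479728143248 F [ 0.1  0.1 -4.1] [ 1.5   0.66 -1.07  2.06  0.93  0.35 -0.25]
from [ 0.4804 -0.3625  0.1699] t 8.65
[[14.6, 1.7, -7.9, -0.001, -0.001, 0.001], [14.6, 1.7, -7.9, -0.001, -0.001, 0.001], [14.6, 1.6, -7.9, -0.001, -0.001, 0.001], [14.6, 1.6, -7.9, -0.001, -0.001, 0.001], [8.6, 0.0, -5.2, 0.0, 0.0, 0.0], [8.6, 0.0, -5.2, 0.0, 0.0, 0.0], [8.6, 0.0, -5.2, 0.0, 0.0, 0.0], [8.6, 0.0, -5.2, 0.0, 0.0, 0.0]]
```

Request:
jog_arm:
  motion:
    - [14,2,-8,0,0,0.001]
    - [15,2,-8,-0.001,-0.001,0.001]
    - [15,2,-8,-0.001,-0.001,0.001]
    - [15,1,-8,-0.001,0,0.001]
    - [9,0,-5,0,0,0]
    - [9,0,-5,0,0,0]
    - [8,0,-5,0,0,0]
    - [5,0,-3,0,0,0]

```text
time_s: 9.65
tool_pos: [0.4811, -0.3616, 0.0589]
orientation: [0.868, 0.024, 0.494, -0.039]
ft_force: [0.1, -0.0, -3.0]
gripper_width: 0.098
```

```bash
python3 - <<'E'
from h import *
from workcell import snapshot
P,T=binpose(GB,-.008,0,.009)
err(P,T)
plan((P,T,3))
for n_,(a,b,c,d) in {"top":(170,290,400,520),"scene":(110,210,350,470)}.items():
    s=snapshot(n_)["frame"];cv2.imwrite(f"pics/{n_}6.png",cv2.resize(s[a:b,c:d],None,fx=5,fy=5,interpolation=cv2.INTER_CUBIC)) 
E
```

```text
poserr mm (world) [-2.8 -5.3  5.3] tool [ 5.7  5.5 -0.8] rot [-0.01  -0.004  0.004] w 0.0979616190461501 F [ 0.1 -0.  -3. ] [ 1.33  0.81 -0.84  2.11  1.73  0.23 -0.98]
from [ 0.4811 -0.3616  0.0589] t 9.65
[[1.9, 1.8, -0.3, -0.003, -0.001, 0.001], [1.9, 1.8, -0.2, -0.003, -0.001, 0.001], [1.9, 1.8, -0.2, -0.003, -0.001, 0.001], [0, 0, 0, 0, 0, 0], [0, 0, 0, 0, 0, 0], [0, 0, 0, 0, 0, 0], [0, 0, 0, 0, 0, 0], [0, 0, 0, 0, 0, 0]]
```

View pics/scene6.png

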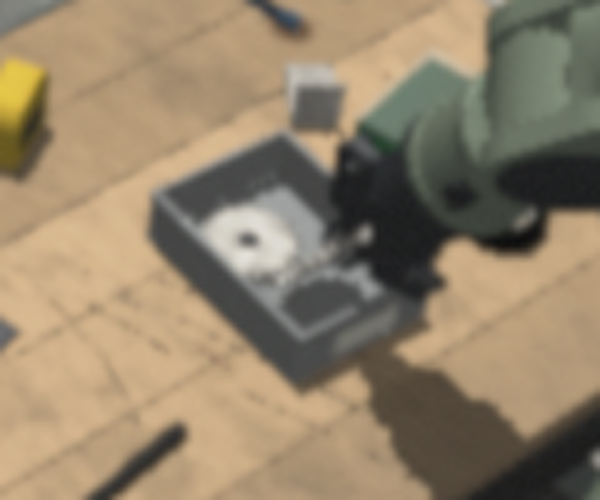

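View pics/top6.png

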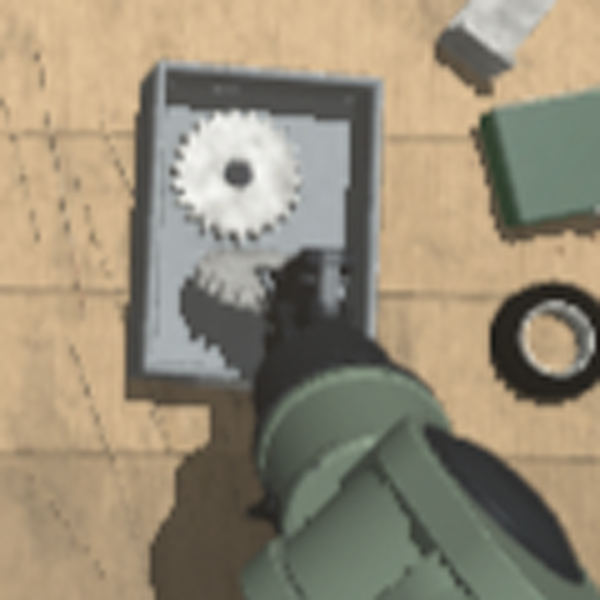

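The gear is inside the near half of the bin and clear of the sample. I'll lower it the last bit, release with a small opening, then withdraw up the slope.

Request:
jog_arm:
  motion:
    - [2,2,0,-0.003,-0.001,0.001]
    - [2,2,0,-0.003,-0.001,0.001]
    - [2,1,0,-0.003,-0.001,0.001]
    - [1,0,0,0,0,0]
    - [0,0,0,0,0,0]
    - [0,0,0,0,0,0]
    - [0,0,0,0,0,0]
    - [0,0,0,0,0,0]

```text
time_s: 10.75
tool_pos: [0.4853, -0.357, 0.0527]
orientation: [0.869, 0.02, 0.493, -0.036]
ft_force: [0.4, -0.6, -3.7]
gripper_width: 0.096
```

Request:
jog_arm:
  motion:
    - [0,0,0,0,0,0]
    - [0,0,0,0,0,0]
    - [0,0,0,0,0,0]
    - [0,0,0,0,0,0]
    - [-4,0,0,0,0,0]
    - [-8,0,0,0,0,0]
    - [-12,0,0,0,0,0]
    - [-16,0,0,0,0,0]
  gripper: -0.35

```text
time_s: 11.75
tool_pos: [0.4645, -0.3548, 0.089]
orientation: [0.87, 0.02, 0.492, -0.035]
ft_force: [0.0, -0.8, -0.4]
gripper_width: 0.327
```

```bash
python3 - <<'E'
from h import *
from workcell import snapshot
P,T=binpose(GB,-.008,0,.009)
err(P,T)
plan((np.array([.50,-.20,.21]),tool(31,5),4),(slot(0,.125),tool(31),4))
for n_,(a,b,c,d) in {"top":(170,290,400,520),"scene":(110,210,350,470)}.items():
    s=snapshot(n_)["frame"];cv2.imwrite(f"pics/{n_}7.png",cv2.resize(s[a:b,c:d],None,fx=5,fy=5,interpolation=cv2.INTER_CUBIC)) 
E
```

```text
poserr mm (world) [-19.4   1.5  35.4] tool [40.4  0.  -1.6] rot [-0. -0. -0.] w 0.32741487381998846 F [ 0.  -0.8 -0.4] [ 1.36  0.73 -0.85  2.15  1.54  0.19 -0.8 ]
from [ 0.4645 -0.3548  0.089 ] t 11.75
[[-23.0, 39.3, 20.5, -0.036, -0.0, 0.022], [-22.1, 39.0, 21.9, -0.036, -0.0, 0.022], [-21.3, 38.7, 23.3, -0.036, -0.0, 0.022], [-20.5, 38.3, 24.7, -0.036, -0.0, 0.022], [24.4, 46.3, 8.9, -0.035, -0.0, 0.021], [25.3, 45.5, 10.4, -0.035, -0.0, 0.021], [26.3, 44.6, 12.0, -0.035, -0.0, 0.021], [27.2, 43.5, 13.5, -0.035, -0.0, 0.021]]
```

View pics/scene7.png

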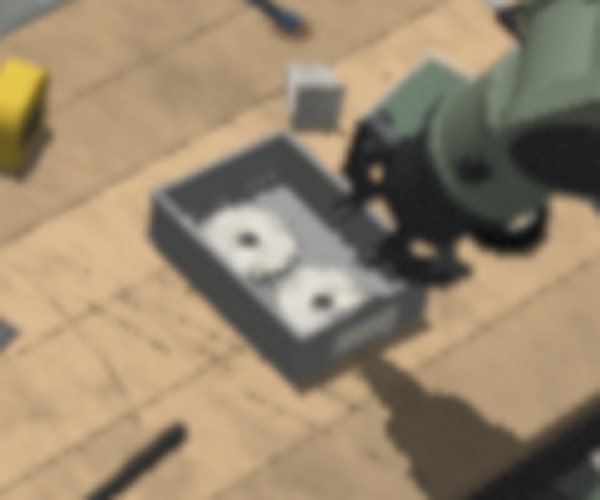

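View pics/top7.png

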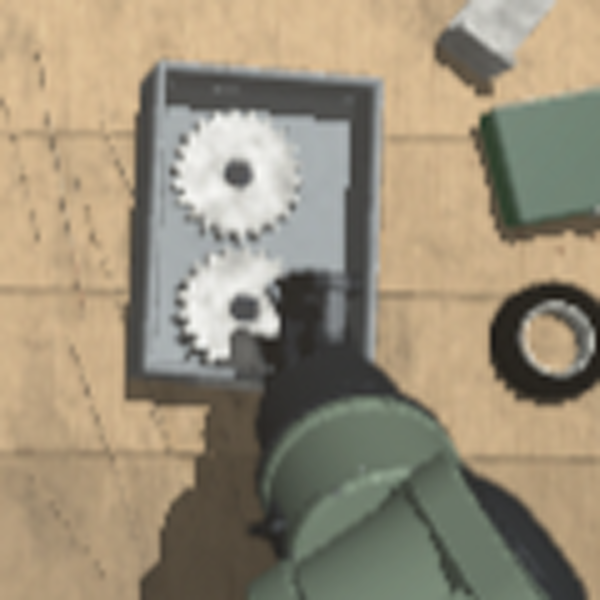

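The first gear lies flat next to the sample. Now the middle gear.

Request:
jog_arm:
  motion:
    - [-30,20,15,-0.036,0,0.022]
    - [-26,38,22,-0.036,0,0.022]
    - [-21,39,23,-0.036,0,0.022]
    - [-20,40,25,-0.036,0,0.022]
    - [12,46,12,-0.035,0,0.021]
    - [20,46,12,-0.035,0,0.021]
    - [20,46,13,-0.035,0,0.021]
    - [20,46,14,-0.035,0,0.021]
  gripper: 0

```text
time_s: 12.85
tool_pos: [0.5423, -0.0539, 0.1794]
orientation: [0.866, -0.054, 0.489, 0.092]
ft_force: [-0.1, -0.2, 0.5]
gripper_width: 0.499
```

```bash
python3 - <<'E'
from h import *
err(slot(0,.125),tool(31))
plan((slot(0,.125),tool(31),5))
E
```

```text
poserr mm (world) [-21.8 -45.6  34.7] tool [45.6 40.   8.7] rot [-0.028  0.001  0.021] w 0.4989687153157269 F [-0.1 -0.2  0.5] [ 0.84  0.45 -0.93  2.25  1.32  0.23 -0.98]
from [ 0.5423 -0.0539  0.1794] t 12.85
[[9.1, 8.0, 1.7, -0.006, 0.0, 0.004], [9.1, 8.0, 1.8, -0.006, 0.0, 0.004], [9.2, 7.9, 1.8, -0.006, 0.0, 0.004], [9.2, 7.9, 1.9, -0.006, 0.0, 0.004], [9.2, 7.8, 1.9, -0.006, 0.0, 0.004], [0, 0, 0, 0, 0, 0], [0, 0, 0, 0, 0, 0], [0, 0, 0, 0, 0, 0]]
```

Request:
jog_arm:
  motion:
    - [0,12,2,-0.006,0,0.004]
    - [4,12,2,-0.006,0,0.004]
    - [8,8,2,-0.006,0,0.004]
    - [9,5,2,-0.006,0,0.004]
    - [9,2,1,-0.005,0,0.004]
    - [8,0,0,0,0,0]
    - [4,0,0,0,0,0]
    - [0,0,0,0,0,0]

```text
time_s: 13.85
tool_pos: [0.5649, -0.0006, 0.1474]
orientation: [0.864, -0.065, 0.486, 0.113]
ft_force: [-0.0, 0.5, -1.5]
gripper_width: 0.506
```

```bash
python3 - <<'E'
from h import *
err(slot(0,.052),tool(31))
E
```

```text
poserr mm (world) [-35.6  -1.5  65.2] tool [73.9 -7.6 -4.2] rot [ 0.011  0.006 -0.004] w 0.506009990015329 F [-0.   0.5 -1.5] [ 0.69  0.56 -0.92  2.24  1.67  0.32 -1.35]
```

Request:
jog_arm:
  motion:
    - [4,-4,-2,0.005,0.003,-0.002]
    - [9,-3,-2,0.005,0.003,-0.002]
    - [10,0,0,0,0,0]
    - [10,0,0,0,0,0]
    - [10,0,0,0,0,0]
    - [10,0,0,0,0,0]
    - [4,0,0,0,0,0]
    - [0,0,0,0,0,0]

```text
time_s: 14.85
tool_pos: [0.5937, -0.0021, 0.0929]
orientation: [0.863, -0.061, 0.489, 0.107]
ft_force: [-0.3, 0.1, -0.9]
gripper_width: 0.499
```

```bash
python3 - <<'E'
from h import *
err(slot(0,.052),tool(31))
E
```

```text
poserr mm (world) [-6.8 -3.  10.7] tool [13.   1.3  0.8] rot [-0.001 -0.001  0.001] w 0.4987656521865944 F [-0.3  0.1 -0.9] [ 0.66  0.74 -0.93  2.19  1.87  0.44 -1.48]
```

Request:
jog_arm:
  motion:
    - [5,1,0,0,0,0]
    - [5,0,1,0,0,0]
    - [3,0,0,0,0,0]
    - [1,0,0,0,0,0]
    - [0,0,0,0,0,0]
    - [0,0,0,0,0,0]
    - [0,0,0,0,0,0]
    - [0,0,0,0,0,0]

```text
time_s: 15.85
tool_pos: [0.6018, 0.0008, 0.0814]
orientation: [0.864, -0.061, 0.489, 0.107]
ft_force: [-0.5, -0.0, 0.2]
gripper_width: 0.502
```

```bash
python3 - <<'E'
from h import *
from workcell import snapshot
err(slot(0,.052),tool(31))
for n_,(a,b,c,d) in {"top":(150,220,270,390),"scene":(130,220,270,380)}.items():
    s=snapshot(n_)["frame"];cv2.imwrite(f"pics/{n_}8.png",cv2.resize(s[a:b,c:d],None,fx=5,fy=5,interpolation=cv2.INTER_CUBIC)) 
E
```

```text
poserr mm (world) [ 1.3 -0.2 -0.8] tool [-1.3  0.5 -0.7] rot [-0.001 -0.     0.002] w 0.501739692953498 F [-0.5 -0.   0.2] [ 0.65  0.77 -0.93  2.18  1.9   0.46 -1.5 ]
```

View pics/scene8.png

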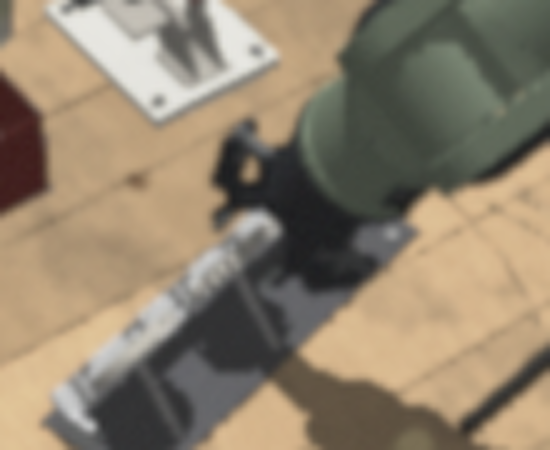

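View pics/top8.png

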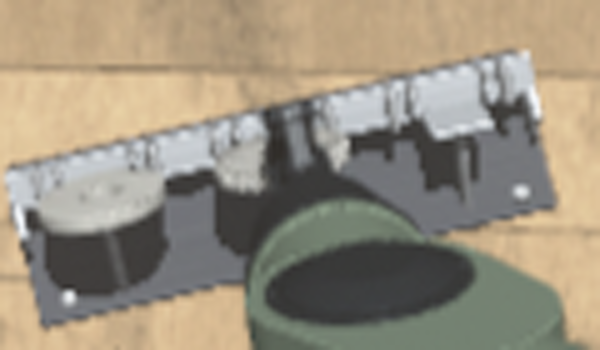

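The fingers straddle the middle gear, roughly centred. I'll close and draw it out.

Request:
jog_arm:
  motion:
    - [0,0,0,0,0,0]
    - [0,0,0,0,0,0]
    - [0,0,0,0,0,0]
    - [0,0,0,0,0,0]
    - [0,0,0,0,0,0]
    - [0,0,0,0,0,0]
    - [0,0,0,0,0,0]
    - [0,0,0,0,0,0]
  gripper: -1

```text
time_s: 16.95
tool_pos: [0.6024, 0.0009, 0.082]
orientation: [0.864, -0.062, 0.488, 0.107]
ft_force: [-0.7, -0.0, 1.5]
gripper_width: 0.102
```

Request:
jog_arm:
  motion:
    - [-4,0,0,0,0,0]
    - [-8,0,0,0,0,0]
    - [-10,0,0,0,0,0]
    - [-12,0,0,0,0,0]
    - [-12,0,0,0,0,0]
    - [-14,0,0,0,0,0]
    - [-14,0,0,0,0,0]
    - [-16,0,0,0,0,0]

```text
time_s: 17.95
tool_pos: [0.5529, -0.0112, 0.1635]
orientation: [0.864, -0.061, 0.489, 0.107]
ft_force: [-0.3, -0.8, -2.4]
gripper_width: 0.101
```

```bash
python3 - <<'E'
from h import *
from workcell import snapshot
err(slot(0,.14),tool(31))
s=snapshot("scene")["frame"];cv2.imwrite("pics/scene9.png",cv2.resize(s[120:220,250:390],None,fx=5,fy=5,interpolation=cv2.INTER_CUBIC)) 
P,T=binpose(GB,-.008,0,.019)
from workcell import get_state
r0=RQ(get_state()["orientation"]); m=r0*R.from_rotvec((r0.inv()*T).as_rotvec()*.5)
plan((np.array([.515,-.17,.215]),m,5),(P+[0,0,.11],T,5))
E
```

```text
poserr mm (world) [-3.6 -0.9  5.9] tool [7.  0.  0.2] rot [-0.001  0.     0.003] w 0.100606215396277 F [-0.3 -0.8 -2.4] [ 0.7   0.49 -0.89  2.25  1.53  0.26 -1.24]
from [ 0.5526 -0.0113  0.165 ] t 18.0
[[-16.3, -29.0, -7.8, 0.028, 0.0, -0.017], [-15.8, -29.4, -7.0, 0.028, 0.0, -0.017], [-15.3, -29.9, -6.1, 0.028, 0.0, -0.017], [-14.8, -30.3, -5.3, 0.028, 0.0, -0.017], [-14.3, -30.7, -4.4, 0.028, 0.0, -0.017], [2.3, -36.6, -12.3, 0.028, 0.0, -0.017], [3.0, -36.9, -11.2, 0.028, 0.0, -0.017], [3.6, -37.1, -10.2, 0.028, 0.0, -0.017]]
[[4.2, -37.3, -9.1, 0.028, 0.0, -0.017], [4.8, -37.5, -8.1, 0.028, 0.0, -0.017], [0, 0, 0, 0, 0, 0], [0, 0, 0, 0, 0, 0], [0, 0, 0, 0, 0, 0], [0, 0, 0, 0, 0, 0], [0, 0, 0, 0, 0, 0], [0, 0, 0, 0, 0, 0]]
```

View pics/scene9.png

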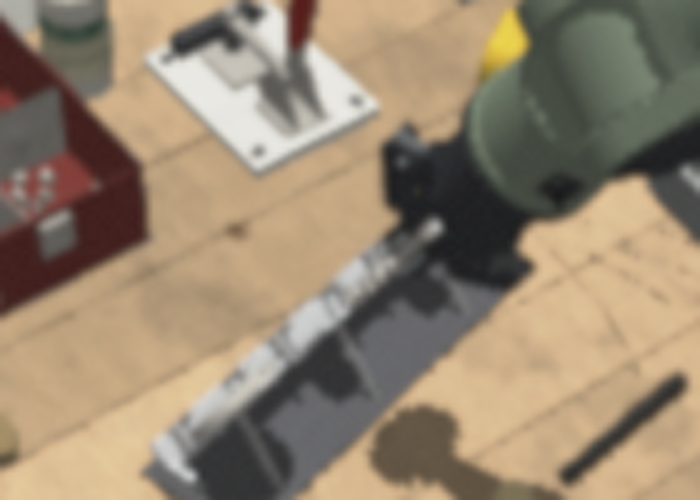

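Request:
jog_arm:
  motion:
    - [-16,-29,-8,0.028,0,-0.017]
    - [-16,-29,-7,0.028,0,-0.017]
    - [-15,-30,-6,0.028,0,-0.017]
    - [-15,-30,-5,0.028,0,-0.017]
    - [-14,-31,-4,0.028,0,-0.017]
    - [2,-37,-12,0.028,0,-0.017]
    - [3,-37,-11,0.028,0,-0.017]
    - [4,-37,-10,0.028,0,-0.017]

```text
time_s: 19.0
tool_pos: [0.4926, -0.2884, 0.1947]
orientation: [0.871, 0.0, 0.491, -0.011]
ft_force: [0.5, -0.5, -2.3]
gripper_width: 0.104
```

```bash
python3 - <<'E'
from h import *
print("gear1",bp("top",400+245/5,170+305/5,.014), R.from_euler('z',-GB[1],degrees=True).apply(bp("top",449,231,.014)-GB[0]))
P,T=binpose(GB,-.012,0,.020)
err(P,T)
plan((P+[0,0,.08],T,3),(P+[0,0,.015],T,5))
E
```

```text
gear1 [ 0.47675076 -0.35680848  0.014     ] [-0.04182427 -0.00108785  0.014     ]
poserr mm (world) [ 12.7  67.6 130.2] tool [106.2 -66.4 -77.4] rot [ 0.058  0.003 -0.022] w 0.10372445191475349 F [ 0.5 -0.5 -2.3] [ 1.44  0.57 -1.13  2.14  0.93  0.34 -0.33]
from [ 0.4926 -0.2884  0.1947] t 19.0
[[12.6, -22.4, -12.0, 0.019, 0.001, -0.007], [12.7, -22.6, -11.6, 0.019, 0.001, -0.007], [12.9, -22.7, -11.1, 0.019, 0.001, -0.007], [11.1, 0.0, -6.7, 0.0, 0.0, 0.0], [11.1, 0.0, -6.7, 0.0, 0.0, 0.0], [11.1, 0.0, -6.7, 0.0, 0.0, 0.0], [11.1, 0.0, -6.7, 0.0, 0.0, 0.0], [11.1, 0.0, -6.7, 0.0, 0.0, 0.0]]
```

Request:
jog_arm:
  motion:
    - [10,-22,-12,0.019,0.001,-0.007]
    - [10,-23,-11,0.019,0.001,-0.007]
    - [12,-23,-11,0.019,0.001,-0.007]
    - [11,0,-6,0,0,0]
    - [11,0,-6,0,0,0]
    - [11,0,-6,0,0,0]
    - [10,0,-6,0,0,0]
    - [8,0,-5,0,0,0]

```text
time_s: 20.0
tool_pos: [0.4744, -0.3632, 0.0861]
orientation: [0.869, 0.022, 0.494, -0.039]
ft_force: [-0.0, 0.1, -2.5]
gripper_width: 0.095
```

```bash
python3 - <<'E'
from h import *
P,T=binpose(GB,-.011,0,.020)
err(P,T)
plan((P,T,6))
E
```

```text
poserr mm (world) [-6.5 -7.2 21.5] tool [21.4  7.7 -6. ] rot [-0.006 -0.004  0.004] w 0.09537843413883221 F [-0.   0.1 -2.5] [ 1.33  0.73 -0.81  2.12  1.48  0.18 -0.75]
from [ 0.4744 -0.3632  0.0861] t 20.0
[[3.6, 1.3, -1.0, -0.001, -0.001, 0.001], [3.6, 1.3, -1.0, -0.001, -0.001, 0.001], [3.6, 1.3, -1.0, -0.001, -0.001, 0.001], [3.6, 1.3, -1.0, -0.001, -0.001, 0.001], [3.6, 1.3, -1.0, -0.001, -0.001, 0.001], [3.6, 1.3, -1.0, -0.001, -0.001, 0.001], [0, 0, 0, 0, 0, 0], [0, 0, 0, 0, 0, 0]]
```

Request:
jog_arm:
  motion:
    - [4,2,-1,-0.001,-0.001,0.001]
    - [4,2,-1,-0.001,-0.001,0.001]
    - [4,2,-1,-0.001,-0.001,0.001]
    - [4,1,-1,-0.001,-0.001,0.001]
    - [4,1,-1,-0.001,-0.001,0.001]
    - [2,0,-1,0,0,0]
    - [1,0,0,0,0,0]
    - [0,0,0,0,0,0]

```text
time_s: 21.0
tool_pos: [0.4812, -0.3561, 0.0604]
orientation: [0.87, 0.021, 0.492, -0.035]
ft_force: [-0.5, 1.0, -1.0]
gripper_width: 0.103
```

```bash
python3 - <<'E'
from h import *
from workcell import snapshot
P,T=binpose(GB,-.011,0,.020)
err(P,T)
for n_,(a,b,c,d) in {"top":(170,290,400,520),"scene":(110,210,350,470)}.items():
    s=snapshot(n_)["frame"];cv2.imwrite(f"pics/{n_}10.png",cv2.resize(s[a:b,c:d],None,fx=5,fy=5,interpolation=cv2.INTER_CUBIC)) 
E
```

```text
poserr mm (world) [ 0.4 -0.  -4.2] tool [-3.8  0.   1.9] rot [-0.001 -0.    -0.001] w 0.10257171477190832 F [-0.5  1.  -1. ] [ 1.35  0.82 -0.87  2.12  1.74  0.25 -0.97]
```

View pics/scene10.png

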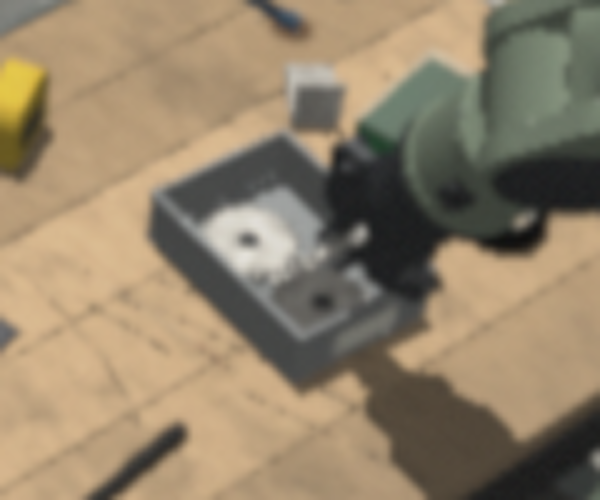

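View pics/top10.png

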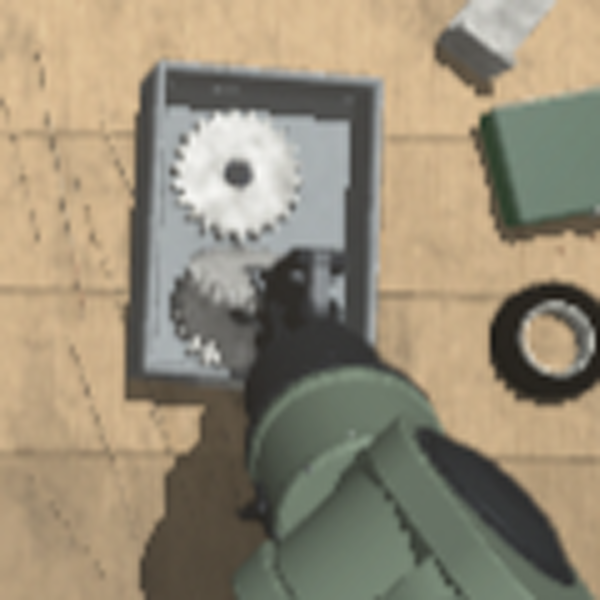

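The second gear sits just above the first one and there is no load on the wrist. Releasing.

Request:
jog_arm:
  motion:
    - [0,0,0,0,0,0]
    - [0,0,0,0,0,0]
    - [0,0,0,0,0,0]
    - [0,0,0,0,0,0]
    - [-4,0,0,0,0,0]
    - [-8,0,0,0,0,0]
    - [-14,0,0,0,0,0]
    - [-20,0,0,0,0,0]
  gripper: -0.35

```text
time_s: 22.1
tool_pos: [0.4574, -0.3536, 0.1012]
orientation: [0.87, 0.021, 0.492, -0.034]
ft_force: [0.4, -0.1, 0.0]
gripper_width: 0.323
```

Request:
jog_arm:
  motion:
    - [-30,0,5,0,0,0]
    - [-35,0,10,0,0,0]
    - [-20,20,15,-0.03,0,0.02]
    - [-15,35,20,-0.03,0,0.02]
    - [0,40,20,-0.03,0,0.02]
    - [0,46,15,-0.03,0,0.02]
    - [0,46,12,-0.03,0,0.02]
    - [0,46,12,-0.03,0,0.02]
  gripper: 0

```text
time_s: 23.1
tool_pos: [0.4939, -0.114, 0.2498]
orientation: [0.869, -0.029, 0.49, 0.062]
ft_force: [1.4, 0.1, 0.4]
gripper_width: 0.5
```

```bash
python3 - <<'E'
from h import *
from workcell import snapshot
err(slot(.105,.125),tool(31))
plan((slot(.105,.125)+[0,0,.03],tool(31),7))
for n_,(a,b,c,d) in {"top":(170,290,400,520),"scene":(110,210,350,470)}.items():
    s=snapshot(n_)["frame"];cv2.imwrite(f"pics/{n_}11.png",cv2.resize(s[a:b,c:d],None,fx=5,fy=5,interpolation=cv2.INTER_CUBIC)) 
E
```

```text
poserr mm (world) [ -44.2 -207.4  105. ] tool [129.  198.3   6.2] rot [-0.102  0.004  0.049] w 0.4998756613034232 F [1.4 0.1 0.4] [ 1.41  0.41 -1.41  2.24  0.78  0.38 -0.41]
from [ 0.4939 -0.114   0.2498] t 23.1
[[14.8, 28.4, 3.1, -0.015, 0.001, 0.007], [15.0, 28.2, 3.5, -0.015, 0.001, 0.007], [15.2, 28.1, 3.9, -0.015, 0.001, 0.007], [15.3, 27.9, 4.4, -0.015, 0.001, 0.007], [15.5, 27.7, 4.8, -0.015, 0.001, 0.007], [15.7, 27.5, 5.2, -0.015, 0.001, 0.007], [15.9, 27.3, 5.6, -0.015, 0.001, 0.007], [0, 0, 0, 0, 0, 0]]
```

View pics/top11.png

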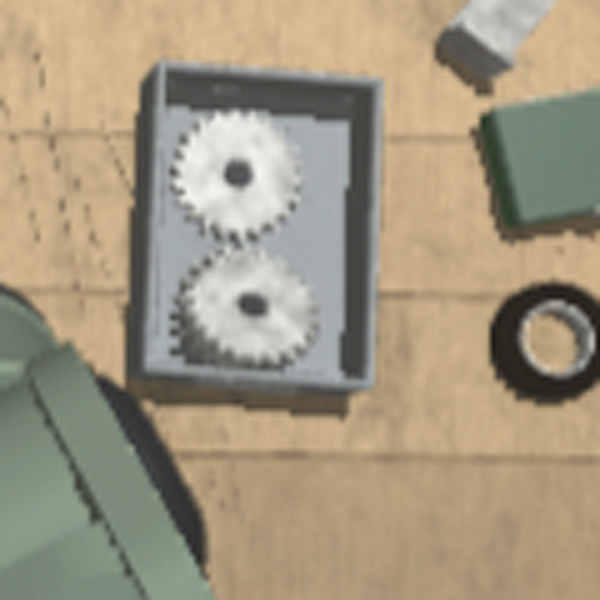

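View pics/scene11.png

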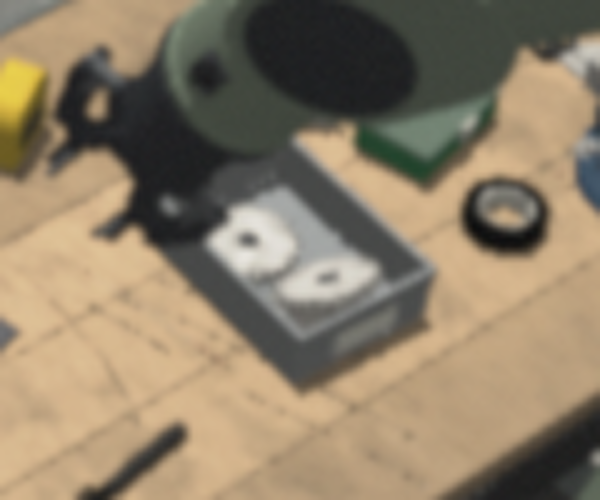

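Both gears are in the bin with the sample; the second rests on the first. Next is the flange at the left place.

Request:
jog_arm:
  motion:
    - [12,28,3,-0.015,0.001,0.007]
    - [14,28,3,-0.015,0.001,0.007]
    - [15,28,4,-0.015,0.001,0.007]
    - [15,28,4,-0.015,0.001,0.007]
    - [15,28,5,-0.015,0.001,0.007]
    - [15,28,5,-0.015,0.001,0.007]
    - [15,27,5,-0.015,0.001,0.007]
    - [0,0,0,0,0,0]

```text
time_s: 24.2
tool_pos: [0.5329, 0.0875, 0.1829]
orientation: [0.864, -0.064, 0.488, 0.108]
ft_force: [-0.7, -0.2, -0.2]
gripper_width: 0.503
```

```bash
python3 - <<'E'
from h import *
err(slot(.105,.125,.0045),tool(31))
plan((slot(.105,.125,.0045),tool(31),6))
E
```

```text
poserr mm (world) [-4.9 -5.8 38.4] tool [ 36.    4.6 -14.5] rot [0.005 0.001 0.004] w 0.5026252622076443 F [-0.7 -0.2 -0.2] [ 0.4   0.39 -0.83  2.29  1.51  0.32 -1.47]
from [0.5329 0.0875 0.1829] t 24.2
[[6.0, 0.8, -2.4, 0.001, 0.0, 0.001], [6.0, 0.8, -2.4, 0.001, 0.0, 0.001], [6.0, 0.8, -2.4, 0.001, 0.0, 0.001], [6.0, 0.7, -2.4, 0.001, 0.0, 0.001], [6.0, 0.7, -2.4, 0.001, 0.0, 0.001], [6.0, 0.7, -2.4, 0.001, 0.0, 0.001], [0, 0, 0, 0, 0, 0], [0, 0, 0, 0, 0, 0]]
```

Request:
jog_arm:
  motion:
    - [4,2,-5,0.003,0,0.002]
    - [6,2,-5,0.002,0,0.002]
    - [9,1,-5,0,0,0]
    - [9,0,0,0,0,0]
    - [10,0,0,0,0,0]
    - [10,0,0,0,0,0]
    - [10,0,0,0,0,0]
    - [0,0,0,0,0,0]

```text
time_s: 25.2
tool_pos: [0.5485, 0.0885, 0.1247]
orientation: [0.864, -0.061, 0.489, 0.103]
ft_force: [-0.4, -0.5, 0.6]
gripper_width: 0.504
```

```bash
python3 - <<'E'
from h import *
err(slot(.105,.049,.0045),tool(31))
E
```

```text
poserr mm (world) [-27.1 -14.5  45.3] tool [54.2  7.8  2.2] rot [-0.006 -0.001  0.008] w 0.5041382640661983 F [-0.4 -0.5  0.6] [ 0.4   0.57 -0.86  2.29  1.86  0.45 -1.77]
```

Request:
jog_arm:
  motion:
    - [2,4,1,-0.003,0,0.004]
    - [6,4,1,-0.003,0,0.004]
    - [8,0,0,0,0,0]
    - [9,0,0,0,0,0]
    - [9,0,0,0,0,0]
    - [9,0,0,0,0,0]
    - [9,0,0,0,0,0]
    - [0,0,0,0,0,0]

```text
time_s: 26.2
tool_pos: [0.576, 0.1044, 0.0779]
orientation: [0.863, -0.061, 0.489, 0.109]
ft_force: [-0.5, -0.1, 0.9]
gripper_width: 0.497
```

```bash
python3 - <<'E'
from h import *
from workcell import snapshot
err(slot(.105,.049,.0045),tool(31))
for n_,(a,b,c,d) in {"top":(150,220,250,370),"scene":(140,230,260,370)}.items():
    s=snapshot(n_)["frame"];cv2.imwrite(f"pics/{n_}12.png",cv2.resize(s[a:b,c:d],None,fx=5,fy=5,interpolation=cv2.INTER_CUBIC)) 
E
```

```text
poserr mm (world) [ 0.3  1.5 -1.4] tool [-1.6 -1.3  0.2] rot [ 0.    -0.001 -0.001] w 0.49739027878729003 F [-0.5 -0.1  0.9] [ 0.36  0.73 -0.86  2.23  1.99  0.55 -1.83]
```

View pics/scene12.png

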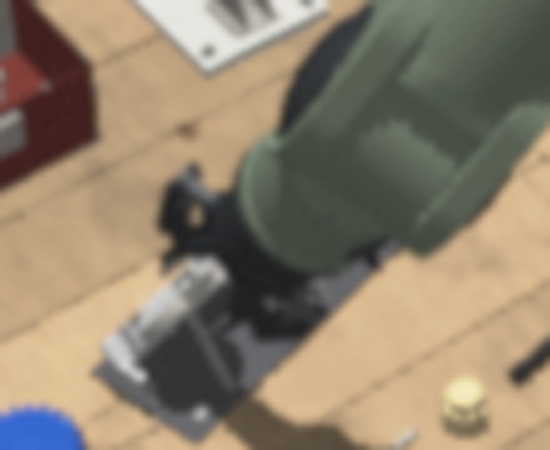

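View pics/top12.png

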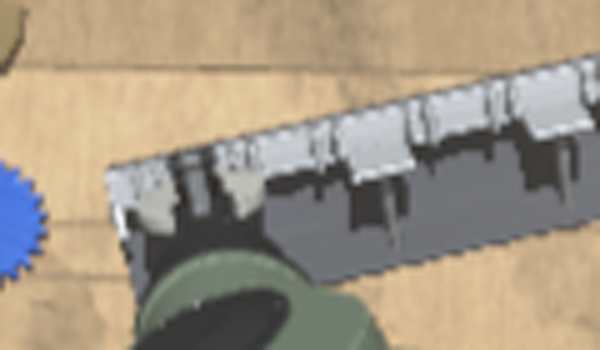

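The fingers straddle the ring's top, centred. I'll close and draw it out.

Request:
jog_arm:
  motion:
    - [0,0,0,0,0,0]
    - [0,0,0,0,0,0]
    - [0,0,0,0,0,0]
    - [0,0,0,0,0,0]
    - [0,0,0,0,0,0]
    - [0,0,0,0,0,0]
    - [0,0,0,0,0,0]
    - [0,0,0,0,0,0]
  gripper: -1

```text
time_s: 27.3
tool_pos: [0.5764, 0.1044, 0.0798]
orientation: [0.864, -0.062, 0.488, 0.109]
ft_force: [1.1, 1.0, -0.3]
gripper_width: 0.086
```

Request:
jog_arm:
  motion:
    - [-4,0,0,0,0,0]
    - [-8,0,0,0,0,0]
    - [-10,0,0,0,0,0]
    - [-12,0,0,0,0,0]
    - [-12,0,0,0,0,0]
    - [-14,0,0,0,0,0]
    - [-14,0,0,0,0,0]
    - [-16,0,0,0,0,0]

```text
time_s: 28.3
tool_pos: [0.5271, 0.092, 0.1615]
orientation: [0.864, -0.062, 0.488, 0.109]
ft_force: [0.4, -0.1, -2.2]
gripper_width: 0.084
```

```bash
python3 - <<'E'
from h import *
from workcell import snapshot,get_state
err(slot(.105,.135,.0045),tool(31))
s=snapshot("scene")["frame"];cv2.imwrite("pics/scene13.png",cv2.resize(s[130:230,230:370],None,fx=5,fy=5,interpolation=cv2.INTER_CUBIC)) 
P,T=binpose(FB,-.012,0,.009,below=.048)
Rz=R.from_euler('z',-FB[1],degrees=True)
print(P,"sample in bin",Rz.apply(np.array([.5012,.3835,0])-FB[0]))
r0=RQ(get_state()["orientation"]); m=r0*R.from_rotvec((r0.inv()*T).as_rotvec()*.5)
plan((np.array([.48,.21,.20]),m,4),(P+[0,0,.115],T,4))
E
```

```text
poserr mm (world) [-5.7 -0.   8.4] tool [10.  -1.4  0.4] rot [0.001 0.    0.   ] w 0.08418420763877393 F [ 0.4 -0.1 -2.2] [ 0.4   0.44 -0.85  2.31  1.7   0.36 -1.67]
[0.42704151 0.37880444 0.05014403] sample in bin [ 0.03758377 -0.00045641  0.        ]
from [0.5267 0.092  0.163 ] t 28.35
[[-10.0, 31.5, 1.4, 0.02, 0.0, -0.012], [-10.4, 31.4, 0.8, 0.02, 0.0, -0.012], [-10.8, 31.3, 0.2, 0.02, 0.0, -0.012], [-11.1, 31.1, -0.4, 0.02, 0.0, -0.012], [4.2, 43.8, -9.9, 0.02, 0.0, -0.012], [3.7, 43.6, -10.8, 0.02, 0.0, -0.012], [3.2, 43.4, -11.6, 0.02, 0.0, -0.012], [2.7, 43.2, -12.5, 0.02, 0.0, -0.012]]
```

View pics/scene13.png

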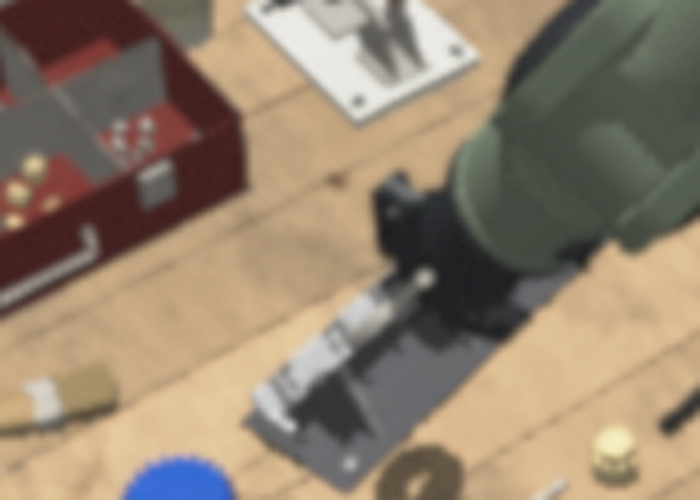

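Request:
jog_arm:
  motion:
    - [-14,31,1,0.02,0,-0.012]
    - [-12,31,1,0.02,0,-0.012]
    - [-11,31,0,0.02,0,-0.012]
    - [-11,31,0,0.02,0,-0.012]
    - [4,43,-10,0.02,0,-0.012]
    - [4,43,-11,0.02,0,-0.012]
    - [3,43,-11,0.02,0,-0.012]
    - [3,43,-12,0.02,0,-0.012]

```text
time_s: 29.35
tool_pos: [0.4252, 0.3784, 0.1725]
orientation: [0.872, -0.014, 0.489, 0.021]
ft_force: [0.9, -0.6, -0.7]
gripper_width: 0.087
```

```bash
python3 - <<'E'
from h import *
P,T=binpose(FB,-.008,0,.009,below=.048)
err(P,T)
plan((P+[0,0,.08],T,3),(P+[0,0,.02],T,5))
E
```

```text
poserr mm (world) [ -5.8  -0.7 122.3] tool [107.4   0.9 -58.9] rot [-0.015  0.008  0.014] w 0.08706697889041011 F [ 0.9 -0.6 -0.7] [-0.37  0.59 -0.97  2.11  1.35  1.01 -2.13]
from [0.4252 0.3784 0.1725] t 29.35
[[13.0, 0.2, -5.7, -0.005, 0.003, 0.005], [13.1, 0.2, -5.7, -0.005, 0.003, 0.005], [13.1, 0.1, -5.6, -0.005, 0.003, 0.005], [10.3, 0.0, -6.2, 0.0, 0.0, 0.0], [10.3, 0.0, -6.2, 0.0, 0.0, 0.0], [10.3, 0.0, -6.2, 0.0, 0.0, 0.0], [10.3, 0.0, -6.2, 0.0, 0.0, 0.0], [10.3, 0.0, -6.2, 0.0, 0.0, 0.0]]
```

Request:
jog_arm:
  motion:
    - [13,0,-6,-0.005,0.003,0.005]
    - [13,0,-6,-0.005,0.003,0.005]
    - [13,0,-5,-0.005,0.002,0.004]
    - [10,0,-6,0,0,0]
    - [10,0,-6,0,0,0]
    - [10,0,-6,0,0,0]
    - [10,0,-6,0,0,0]
    - [8,0,-5,0,0,0]

```text
time_s: 30.35
tool_pos: [0.4286, 0.3806, 0.0692]
orientation: [0.869, -0.017, 0.493, 0.033]
ft_force: [0.1, 0.5, -2.6]
gripper_width: 0.085
```

```bash
python3 - <<'E'
from h import *
from workcell import snapshot
P,T=binpose(FB,-.008,0,.008,below=.048)
err(P,T)
plan((P,T,6))
for n_,(a,b,c,d) in {"top":(180,280,150,270),"scene":(220,320,190,310)}.items():
    s=snapshot(n_)["frame"];cv2.imwrite(f"pics/{n_}14.png",cv2.resize(s[a:b,c:d],None,fx=5,fy=5,interpolation=cv2.INTER_CUBIC)) 
E
```

```text
poserr mm (world) [-2.5  1.5 20.1] tool [18.4 -1.7 -8.3] rot [ 0.003 -0.001 -0.004] w 0.08472545716248481 F [ 0.1  0.5 -2.6] [-0.44  0.79 -0.87  2.15  1.62  1.   -2.36]
from [0.4286 0.3806 0.0692] t 30.35
[[3.1, -0.3, -1.4, 0.0, -0.0, -0.001], [3.1, -0.3, -1.4, 0.0, -0.0, -0.001], [3.1, -0.3, -1.4, 0.0, -0.0, -0.001], [3.1, -0.3, -1.4, 0.0, -0.0, -0.001], [3.1, -0.3, -1.4, 0.0, -0.0, -0.001], [3.1, -0.3, -1.4, 0.0, -0.0, -0.001], [0, 0, 0, 0, 0, 0], [0, 0, 0, 0, 0, 0]]
```

View pics/scene14.png

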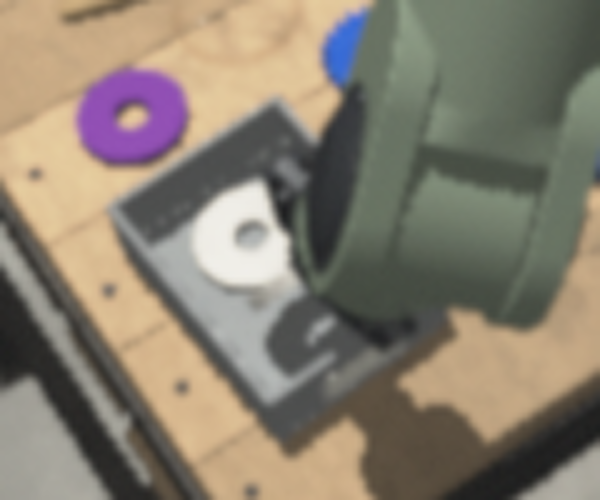

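View pics/top14.png

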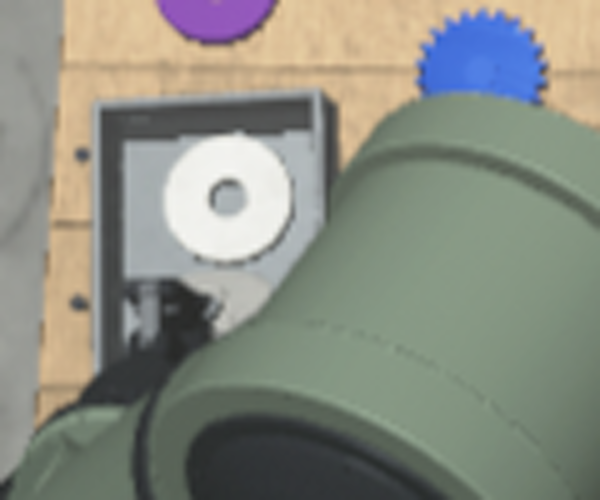

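The ring is inside the near half of the flange bin. I'll lower it the last 20 mm.

Request:
jog_arm:
  motion:
    - [4,0,-2,0,0,-0.001]
    - [4,0,-2,0,0,-0.001]
    - [4,0,-2,0,0,-0.001]
    - [3,-1,-1,0,0,0]
    - [3,-1,-1,0,0,0]
    - [1,0,0,0,0,0]
    - [0,0,0,0,0,0]
    - [0,0,0,0,0,0]

```text
time_s: 31.45
tool_pos: [0.4319, 0.3789, 0.0482]
orientation: [0.87, -0.018, 0.493, 0.031]
ft_force: [0.3, -0.1, -2.0]
gripper_width: 0.085
```

```bash
python3 - <<'E'
from h import *
P,T=binpose(FB,-.008,0,.008,below=.048)
err(P,T)
E
```

```text
poserr mm (world) [ 0.9 -0.2 -1. ] tool [-1.3  0.2 -0.2] rot [ 0.003 -0.001 -0.001] w 0.08465467420434684 F [ 0.3 -0.1 -2. ] [-0.44  0.83 -0.85  2.15  1.67  1.01 -2.4 ]
```

Request:
jog_arm:
  motion:
    - [0,0,0,0,0,0]
    - [0,0,0,0,0,0]
    - [0,0,0,0,0,0]
    - [0,0,0,0,0,0]
    - [-4,0,0,0,0,0]
    - [-8,0,0,0,0,0]
    - [-14,0,0,0,0,0]
    - [-20,0,0,0,0,0]
  gripper: -0.35

```text
time_s: 32.45
tool_pos: [0.4069, 0.3771, 0.0896]
orientation: [0.869, -0.018, 0.493, 0.031]
ft_force: [-0.3, -0.5, 0.2]
gripper_width: 0.325
```

Request:
jog_arm:
  motion:
    - [-30,0,5,0,0,0]
    - [-35,0,10,0,0,0]
    - [-35,0,15,0,0,0]
    - [-30,-20,15,0,0,0]
    - [-20,-30,15,0,0,0]
    - [-10,-40,15,0,0,0]
    - [0,-46,10,0,0,0]
    - [0,-46,10,0,0,0]

```text
time_s: 33.45
tool_pos: [0.4132, 0.1963, 0.2868]
orientation: [0.871, -0.021, 0.489, 0.036]
ft_force: [0.4, 0.4, -0.6]
gripper_width: 0.323
```

```bash
python3 - <<'E'
from h import *
from workcell import snapshot,get_state
print(get_state()["q"].round(2),get_state()["tool_pos"])
for n_ in("top","scene"):
    s=snapshot(n_)["frame"];cv2.imwrite(f"pics/{n_}15.png",s) 
    if n_=="top": cv2.imwrite("pics/t15c.png",cv2.resize(s[150:280,150:320],None,fx=4,fy=4,interpolation=cv2.INTER_CUBIC)) 
E
```

```text
[ 0.32  0.03 -1.14  2.29  0.79  0.55 -1.36] [0.41318281 0.19631959 0.28682489]
```

View pics/scene15.png

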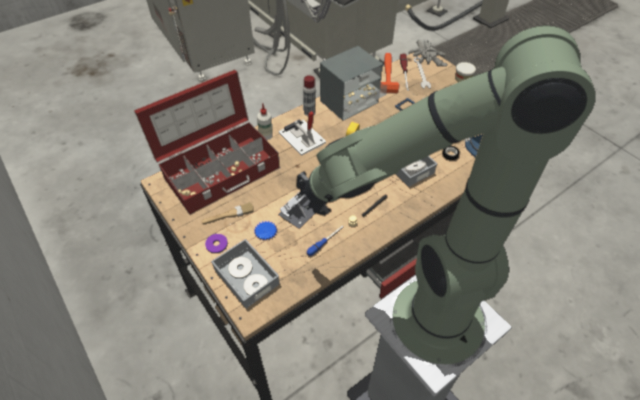

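View pics/t15c.png

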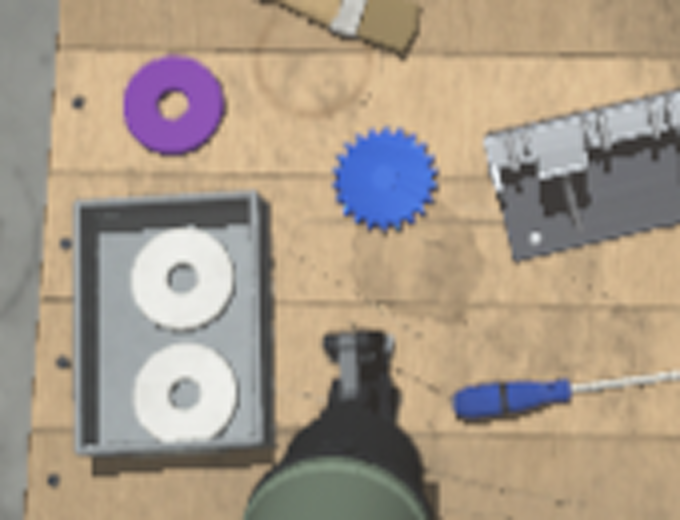

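Both rings lie flat in the flange bin. I'll hold still once, then check the gear bin and the bystanders.

Request:
jog_arm:
  motion:
    - [0,0,0,0,0,0]
    - [0,0,0,0,0,0]
    - [0,0,0,0,0,0]
    - [0,0,0,0,0,0]
    - [0,0,0,0,0,0]
    - [0,0,0,0,0,0]
    - [0,0,0,0,0,0]
    - [0,0,0,0,0,0]

```text
time_s: 34.55
tool_pos: [0.4124, 0.1955, 0.2871]
orientation: [0.871, -0.022, 0.489, 0.035]
ft_force: [0.1, -0.1, 0.8]
gripper_width: 0.322
```

```bash
python3 - <<'E'
from workcell import *
import cv2,numpy as np
s=snapshot("top")["frame"];cv2.imwrite("pics/top16.png",s)
c=snapshot("scene")["frame"]; o=cv2.imread("pics/scene0.png")
a=np.hstack([o[195:260,300:395],c[195:260,300:395]]); cv2.imwrite("pics/cmp.png",cv2.resize(a,None,fx=4,fy=4))
print(get_state()["dq"].round(3))
E
```

```text
[-0.001  0.001 -0.     0.    -0.001  0.001 -0.   ]
```

View pics/top16.png

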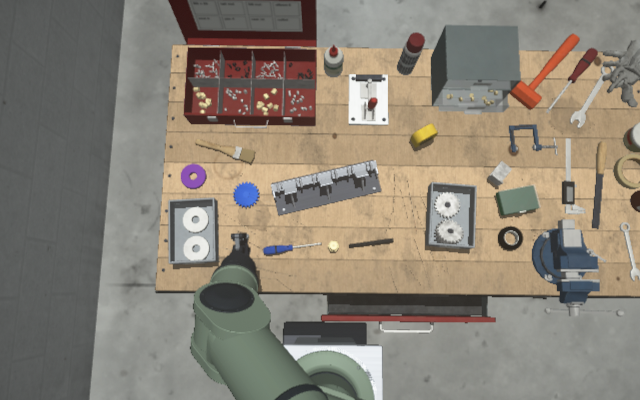

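View pics/cmp.png

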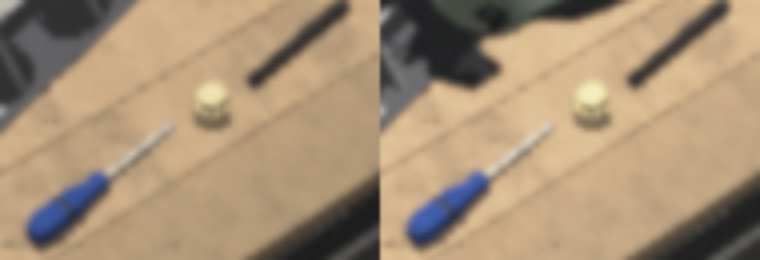

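The rack (326,187) is empty. The gear bin (451,216) holds three gears and the flange bin (194,232) holds two rings. The screwdriver, nut and marker have not moved, and the arm is still and touching nothing. Handing in.

```bash
python3 -c "
from workcell import *
print(sign_off())"
```

```text
the job is handed in; nothing more can be done
None
```

I sorted all three parts and handed the job in at about 35 s of the 72 s allowed. The right and middle gears are in the right-hand bin with the gear sample, and the left flange ring is in the left-hand bin with the ring sample. Each part was lowered to a few millimetres above where it would rest before I let go.

My last pictures showed the rack empty and both samples still in their bins. The marker, screwdriver and brass nut sat at the same pixels as at the start, and the arm was still and touching nothing. Wrist force readings stayed at about 5 N.

- **Second gear:** it rests slightly tilted on the first one, fully inside the bin.
- **Arm lag:** the arm lagged on the first reach because joint 6 was at the end of its range. A further move corrected it, and no other check failed or disagreed.

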